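# Release a sprung clamp bar from a bench shaker

### The job

Take the clamp bar off the front of the bench shaker so that its deck can be cleaned: with the forked tool, draw the bar's sprung pin back sideways until you feel it come up against its stop, and with the pin held back raise that end of the bar out over its lug. Then lay the tool down on the bench, take the bar off and lay it flat in the steel tray. Work gently - do not force the pin past its stop or pry it against its lug - and leave the beakers, the dropper bottle and the screwdriver where they are.

Things in the scene. Friction and masses are not known exactly. Their poses are not given: they have to be found in the camera images.
- shaker: Bench shaker, fixed: grey housing 194 x 212 mm, front panel with knob on its -x side; deck with rubber mat, top 56 mm up; thin rail 85 mm up round left, right and back. Origin: centre of its underside; x away from its front, y left, z up. Two steel lugs at its front corners, 24 mm wide (x), 6 mm thick (y), centred at x = -78 mm, inner faces at y = +100 and -100 mm, tops at z = 94.5 mm
- pin_lug: The lug at the shaker's +y side, fixed to it. Origin: centre of its round through hole, 9.5 mm wide, 86 mm above the bench. Axes as the shaker's. The sprung pin stands in it. Once the pin is drawn, raised over this lug and let go, it springs out over the lug's top and rests there
- stub_hole (a point): Centre of the square through hole, 11.5 mm wide, in the lug at the shaker's -y side, 86 mm above the bench. Axes as the shaker's. The bar's rigid square stub stands in it, and the bar can be pivoted up about it
- clamp_bar: Clamp bar hung between the lugs, 0.13 to 0.21 kg: steel tube 18 mm in diameter along y, grey rubber sleeve (19 mm) from y = -62 to +38 mm, square 20 mm end caps. Origin: on its axis, midway between its end faces (197 mm apart); in place its axes are the shaker's. Play along y between the lugs: about 1.5 mm either way; pushing the pin first slides the bar that far to -y
- window (a point): Point on the bar's axis, y = +89 mm, on bare pin shaft (7 mm in diameter) between the outer end cap (inner face y = 94.5 mm) and the pin's collar; the fork fits in here from the front, between collar and cap. The shaft is open to -x, above and below from y = 57 to 94.5 mm; a web stands 9.5 mm behind the axis. Axes as the bar's
- pin_end (a point): Point on the bar's axis in its outer end cap, y = +96.5 mm. The sprung pin sticks out 8 mm past this cap, through the lug. Its collar (20 mm wide, 5 mm thick) is clamped on the shaft, outer face anywhere from y = 68.5 to 83.5 mm: see or feel where. Pushed to -y it draws the pin 6 mm, to a hard stop; spring 3 N at first, 6 N at the stop; the lug is cleared about 1 mm before the stop
- stub_end (a point): Point on the bar's axis in its rigid square stub (10 mm wide, 7.5 mm long, from y = -98.5 to -106 mm), y = -102 mm. To take the freed bar off, raise its sprung end by 10 mm more, slide it 10 mm along itself to +y, then lift. Axes as the bar's
- fork_tool: Forked release tool, 142 mm long, 0.09 kg, lying on its edge: grey handle with black ribs 18 mm wide, 24 mm high, steel fork in its upright middle plane. Origin: on its underside; x along the tool to the fork, z up. Handle from x = -90 to +18 mm; grip it near x = 0 across its width. Blade 5 mm thick, 24 mm high, ending at x = 52 mm in two prongs, one above the other, each 6.5 mm high
- fork_slot (a point): Point in the fork's slot where the pin's shaft should lie: x = 45 mm, half way up (12 mm). The slot is 11 mm high, open to +x and goes back to x = 31 mm. Axes as the tool's
- tray: Open steel parts tray, fixed on the bench, 300 x 120 mm, walls 24 mm high and 3 mm thick, floor 3 mm up. Origin: centre of its underside; its long side is along its x
- beaker_a: Glass beaker 60 mm wide, 78 mm high, at the back left of the shaker's deck. Origin: centre of its underside
- beaker_b: Glass beaker 60 mm wide, 72 mm high, at the back right of the shaker's deck. Origin: centre of its underside
- dropper: Small dropper bottle 30 mm wide, 86 mm high, standing on the bench in front of the shaker. Origin: centre of its underside
- screwdriver: Small screwdriver, 157 mm long, 28 mm high, lying beside the forked tool, on its left or right. Origin: its middle, on the bench
Things that resemble listed ones, but are neither listed nor needed, are in the scene too. There is more than one size of the clamp_bar; the job needs the larger.

How it is judged (in metres and radians):
On the way:
1. the fork, in contact with the bar, has lifted its sprung end so that the pin is above its lug, while the square stub is still in its hole (z of pin_end in the frame of shaker above 0.099 m and contact force between fork_tool and clamp_bar above 0.3 N and distance between stub_end and stub_hole below 0.008 m), for 0.1 s.
At the end, for the whole second after the job is handed in: The clamp bar lies flat and at rest in the tray, both ends within its walls and less than 25 mm above its underside; the forked tool lies at rest on the bench (underside less than 20 mm up), not in the tray (x of pin_end in the frame of tray between -0.147 and 0.147 m and y of pin_end in the frame of tray between -0.057 and 0.057 m and x of stub_end in the frame of tray between -0.147 and 0.147 m and y of stub_end in the frame of tray between -0.057 and 0.057 m and z of each of pin_end, stub_end in the frame of tray below 0.025 m and linear speed of each of clamp_bar, fork_tool below 0.02 m/s and height (world z) of fork_tool below 0.02 m and not (x of fork_tool in the frame of tray between -0.147 and 0.147 m and y of fork_tool in the frame of tray between -0.057 and 0.057 m)); the robot touches nothing.
It fails at once if the tool presses on the bar with more than 13 N (pin forced past its stop) (contact force between fork_tool and clamp_bar above 13 N).
It fails at once if the pin or bar is pried against the lug at its sprung end with more than 12 N (contact force between clamp_bar and pin_lug above 12 N).
It fails at once if a beaker, the dropper bottle or the screwdriver is shifted by more than 25 mm or knocked over (distance of any of beaker_a, beaker_b, dropper, screwdriver from where it was at the start of the episode above 0.025 m or angle between any of beaker_a, beaker_b, dropper's own z axis and vertical above 0.5 rad).
It also fails if it takes over 69 s, if anything falls off the work surface, if the arm or the gripper's body presses on something with over 40 N, if the wrist force passes 120 N, or if a joint passes its speed limit or range.

### The arm

A 7-joint arm with a two-finger parallel gripper is mounted at the origin on a cart in front of the work surface, level with it; the furniture and walls round the work are solid. World frame = base frame: x ahead of the robot, y to its left, z up, the work surface at z = 0. Lengths are in mm, angles in rad, forces in N, time in s.
With the tool pointing down it reaches from about 350 to 900 mm from the base axis. Payload 19.9 kg.
Tool frame: the origin (TCP) lies midway between the tips of the shut fingers; the grasp point (between the pads) lies 19 mm behind it; z points along the fingers, x is the direction in which the jaws open and shut, and the axes are right-handed (so a half turn about z gives the same grasp; the last joint's range is limited). The gripper opens to 85 mm and grips with 20 to 120 N. Pads are 22 mm wide; open, the fingers measure 114 mm over their backs; the gripper's body (76 mm by 85 mm) begins 54 mm behind the grasp point. The pads swing forward as they close: fully open they stand 13 mm farther back than shut.
Start: joints at [-1.312, 0.417, -0.01, 1.614, 0.005, 1.111, -0.053], TCP at [185.167, 596.921, 231.26] pointing down, gripper open.
Joint ranges: [-2.81, 2.81], [-0.39, 2.02], [-1.27, 1.25], [0.06, 2.57], [-1.19, 4.33], [0.19, 2], [-2.82, 2.82]. Speed limits (rad/s): [1.89, 1.89, 2.39, 2.39, 3.01, 3.01, 3.01].

### API

Orientations are given as a unit quaternion [w, x, y, z].
In Python, from station import robot gives the robot as it stands.
- The arm moves only by the tool move_arm, never from a script. Its argument "steps" is a list of rows, each an object with "dp": the shift along the tool's x, y, z in m, a list of three; "turn": the turn about the tool's z in rad. A call has 1 to 5 rows; each row shifts and turns the commanded pose from where the row before left it, along the tool's axes as they then stand; what a row does not reach is not made up. A row lasts 1/10 s, in which the tool goes at most 50 mm and 8.59 degrees, less where a joint would pass 70% of its speed; a pose out of reach is approached as far as the arm can. A call is refused whole if a number of a shift passes 0.05 or a number of a turn 0.15, either way. A call with a gripper value outside its range is refused whole. "hand" is the gripper's target within -1 to 1 (fully open at 1, half-way at 0, shut at -1), set as the call begins (left out, the last holds). The fingers move at their own pace and stop on an object; "squeeze" is the grip in N (left out, the last holds). Time passes only in rows, so rows that do not move let the fingers close. It gives the time, the measured TCP pose, the force and the opening at its end, in the units of the state.
- robot.state(): the state, without advancing time (a new reading comes with each control period).
- robot.get_image(name): name is "side" or "top"; returns a dict with "image" (400x640x3 uint8, red, green, blue), "K" (3x3 intrinsics, pixels), "dist_coeffs" ([k1, k2, p1, p2, k3] as OpenCV has them; the pictures are not rectified), "rvec" (rotation vector, rad) and "tvec" (3), from world to camera coordinates, as OpenCV has them. Camera axes: x right, y down, z forward; pixel columns grow to the right and rows downward; lengths in mm; the calibration is good to about 2 mm. A picture is of the moment at which its call begins. There is no depth.
- robot.hand_in(): hands the job in, once; it reports no verdict.
The state is a dict: "time": time; "joints": joint angles; "joint_velocities": joint speeds; "tau": joint torques, N m; "position": TCP position; "tcp_rot": TCP orientation; "wrist_force": force on the tool from outside, world axes, zero at the start; "wrist_torque": the same for the moment, N m; "width": opening from 0.0 (shut) to 1.0 (fully open).
Only numpy, scipy, OpenCV 4.12 (cv2) and the standard library are available. Lean on these libraries where they do the work, as an engineer would, in place of code of your own. Each camera call takes 0.05 s, during which the arm holds its last target.

## Working session

There is one attempt and no reset: what is moved stays moved. The work goes in short steps, Python scripts to look and compute and a tool call to move; the robot and the scene stay as the last step left them, time stands still between calls to the robot, and variables do not carry over. Pictures are saved under pics/ and viewed, and the job is handed in when it is done.

Besides the shell and the picture viewer there is one more tool, called after "Call:" as name([rows], argument=value, ...), one row to a line, values as JSON. move_arm: Moves the arm, as the interface text tells. Its arguments: {"type":"object","properties":{"steps":{"type":"array"},"hand":{"type":"number"},"squeeze":{"type":"number"}},"required":["steps"]}

```bash
ls; mkdir -p pics; python3 - <<'E'
from station import robot
import cv2,pickle
s=robot.state(); print(s)
d={}
for n in("side","top"):
    r=robot.get_image(n); d[n]=r
    cv2.imwrite(f"pics/{n}0.png",r["image"][:,:,::-1]); print(n,r["K"],r["dist_coeffs"],r["rvec"],r["tvec"])
pickle.dump(d,open("im0.pkl","wb"))
E
```

```text
pics
{'time': 0.0, 'joints': array([-1.31150016,  0.41799922, -0.01032199,  1.61419687,  0.00471619,
        1.11069721, -0.05297844]), 'joint_velocities': array([-0.00074751, -0.00065672,  0.00032918, -0.00184712,  0.00087204,
        0.00029046,  0.00114195]), 'tau': array([-1.51069704e-03, -8.64445496e+01,  6.77716490e-01, -4.34900951e+01,
        1.88806019e-02,  7.41369906e-03,  6.75982483e-05]), 'position': array([185.0727752 , 596.59187061, 230.6348949 ]), 'tcp_rot': array([ 4.18074876e-04,  8.05055333e-01,  5.93199379e-01, -4.82555829e-04]), 'wrist_force': array([ 0.04948438, -0.20999148,  0.07905598]), 'wrist_torque': array([-0.01795057,  0.0062397 ,  0.01539774]), 'width': 1.0034196794775776}
side [[424.07888332   0.         316.40757688]
 [  0.         424.07888332 196.7729991 ]
 [  0.           0.           1.        ]] [-0.04405728  0.          0.          0.          0.        ] [ 2.23750101  0.0386855  -0.01123632] [-521.19918734   90.84303257 1264.29947459]
top [[496.46464204   0.         315.31573315]
 [  0.         496.46464204 200.25493651]
 [  0.           0.           1.        ]] [-0.11833908  0.          0.          0.          0.        ] [ 2.18628666 -2.23905997  0.04823057] [  57.86318797  513.13662456 1282.58129901]
```

View pics/side0.png

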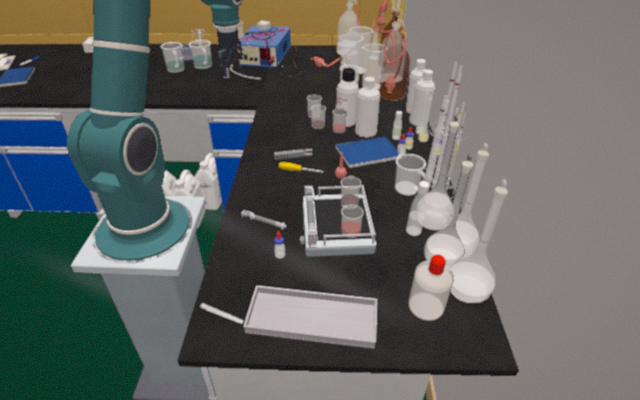

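View pics/top0.png

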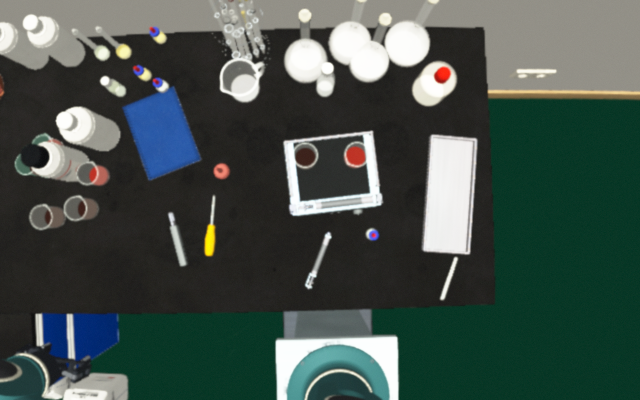

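```bash
cat > h.py <<'E'
import numpy as np,cv2,pickle
from scipy.spatial.transform import Rotation as Ro
def ray(r,uv):
    uv=np.array(uv,float).reshape(-1,1,2)
    n=cv2.undistortPoints(uv,r["K"],r["dist_coeffs"]).reshape(-1,2)
    R=cv2.Rodrigues(r["rvec"])[0]; t=np.array(r["tvec"]).reshape(3)
    d=np.c_[n,np.ones(len(n))]@R
    return -R.T@t,d
def onz(r,uv,z):
    c,d=ray(r,uv); k=(z-c[2])/d[:,2]; return c+k[:,None]*d
def proj(r,p):
    return cv2.projectPoints(np.array(p,float).reshape(-1,1,3),np.array(r["rvec"]),np.array(r["tvec"]),r["K"],r["dist_coeffs"])[0].reshape(-1,2)
def crop(r,box,s,fn,interp=cv2.INTER_CUBIC):
    x0,y0,x1,y1=box
    im=r["image"][y0:y1,x0:x1,::-1]; cv2.imwrite(fn,cv2.resize(im,None,fx=s,fy=s,interpolation=interp))
E
python3 - <<'E'
from h import *
d=pickle.load(open("im0.pkl","rb"))
crop(d["top"],(270,120,400,220),6,"pics/t_sh.png")
crop(d["top"],(150,180,250,280),6,"pics/t_tool.png")
crop(d["side"],(220,130,390,260),4.5,"pics/s_sh.png")
for r in d.values(): print(ray(r,[[320,200]]))
E
```

```text
(array([ 546.18713145, -920.14799224,  856.36528463]), array([[-0.0130577 ,  0.78093789, -0.62457599]]))
(array([ 475.70433764,   63.41353734, 1296.67121469]), array([[ 0.03026062, -0.02324544, -0.99931638]]))
```

View pics/t_sh.png

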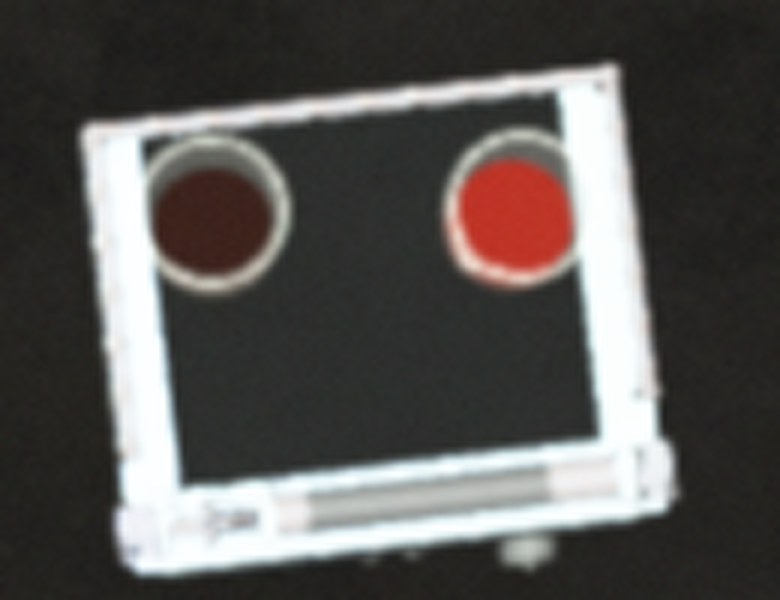

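View pics/t_tool.png

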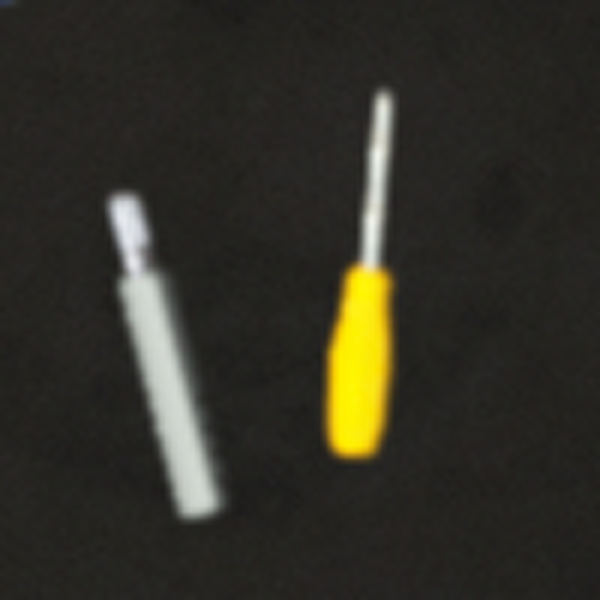

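View pics/s_sh.png

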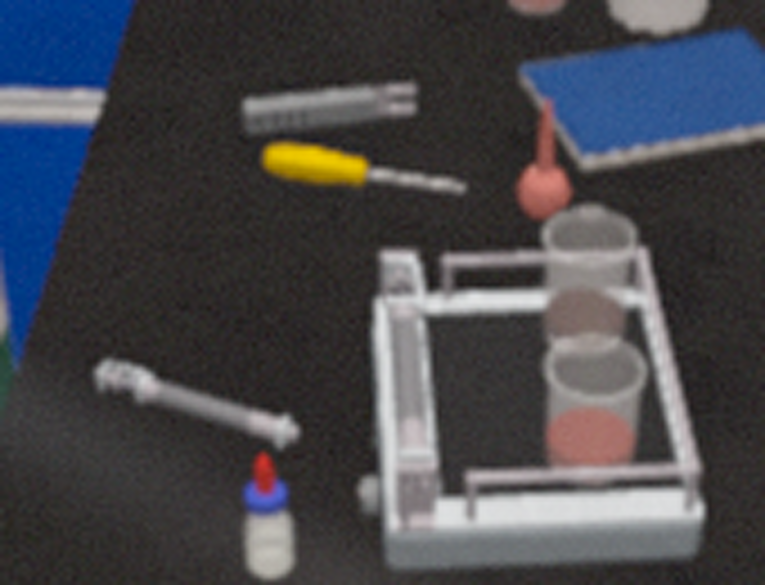

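```bash
python3 - <<'E'
from h import *
d=pickle.load(open("im0.pkl","rb"))
for n,b in(("top",(284,185,388,225)),("side",(296,180,386,258))):
    r=d[n];x0,y0,x1,y1=b
    im=r["image"][y0:y1,x0:x1,::-1].astype(float)
    print(im.max(), (im>=255).mean())
    im=np.clip((im-150)/105,0,1)**1.5*255
    cv2.imwrite(f"pics/hi_{n}.png",cv2.resize(im.astype(np.uint8),None,fx=7.5,fy=7.5,interpolation=cv2.INTER_CUBIC))
E
```

```text
255.0 0.00641025641025641
225.0 0.0
```

View pics/hi_top.png

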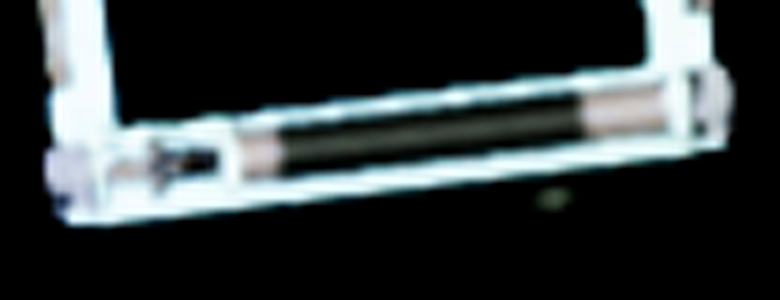

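View pics/hi_side.png

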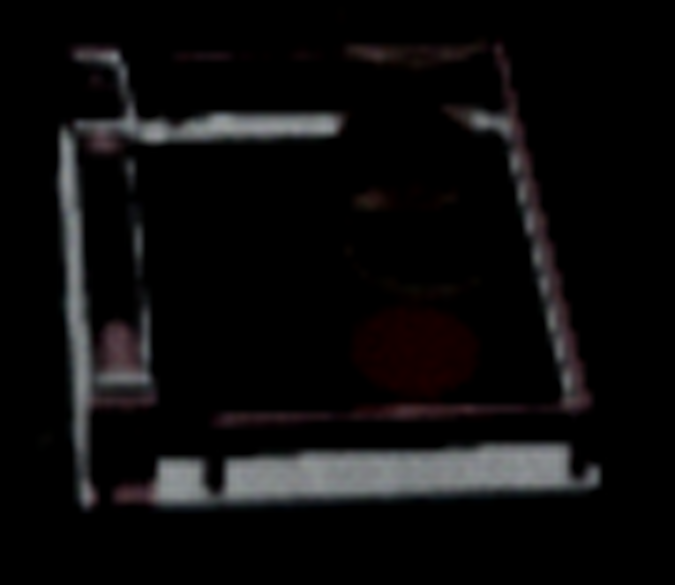

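```bash
python3 - <<'E'
from h import *
d=pickle.load(open("im0.pkl","rb"))
r=d["top"]
f=lambda u,v:(284+u/7.5-0.43,185+v/7.5-0.43)
P=onz(r,[f(281,149),f(583,117)],88)
print(P); e=P[0]-P[1]; print(np.linalg.norm(e)); 
yaw=np.arctan2(-e[0],e[1]); print("yaw",yaw)
R=Ro.from_euler('z',yaw).as_matrix()
m=(P[0]+P[1])/2; o=m-R@[0,-12,0]; print("bar origin",o)
S=o-R@[-78,0,0]; S[2]=0; print("shaker",S)
# overlays check
pts=[]
lab=[]
for y in(100,106,-100,-106):
  for x in(-90,-66): pts.append(S+R@[x,y,94.5])
for x in(-97,97):
  for y in(-106,106): pts.append(S+R@[x,y,0]);
for x in(-97,97):
  for y in(-106,106): pts.append(S+R@[x,y,56])
for y in (38,-62,57,94.5): 
  for x in(-9.5,9.5): pts.append(S+R@[-78+x,y,86])
for n,b in(("top",(284,185,388,225)),("side",(296,170,386,258))):
    r=d[n];x0,y0,x1,y1=b
    im=cv2.resize(np.ascontiguousarray(r["image"][y0:y1,x0:x1,::-1]),None,fx=7.5,fy=7.5,interpolation=cv2.INTER_CUBIC)
    if n=="top": im=(np.clip((im-100.)/155,0,1)*255).astype(np.uint8)
    for p in proj(r,pts): cv2.circle(im,tuple(int(round(q)) for q in ((p[0]-x0+.5)*7.5,(p[1]-y0+.5)*7.5)),3,(0,0,255),-1)
    cv2.imwrite(f"pics/ov_{n}.png",im)
print(list(map(int,r["image"][0,0])))
E
```

```text
[[501.43652475  33.03630106  88.        ]
 [509.50528555 -65.53158868  88.        ]]
98.89759243440352
yaw 0.08167781503026121
bar origin [504.49186079  -4.28764915  88.        ]
shaker [582.23182605   2.07613915   0.        ]
[143, 112, 59]
```

View pics/ov_top.png

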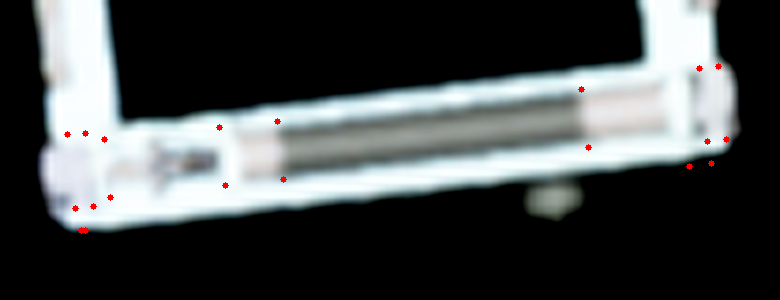

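View pics/ov_side.png

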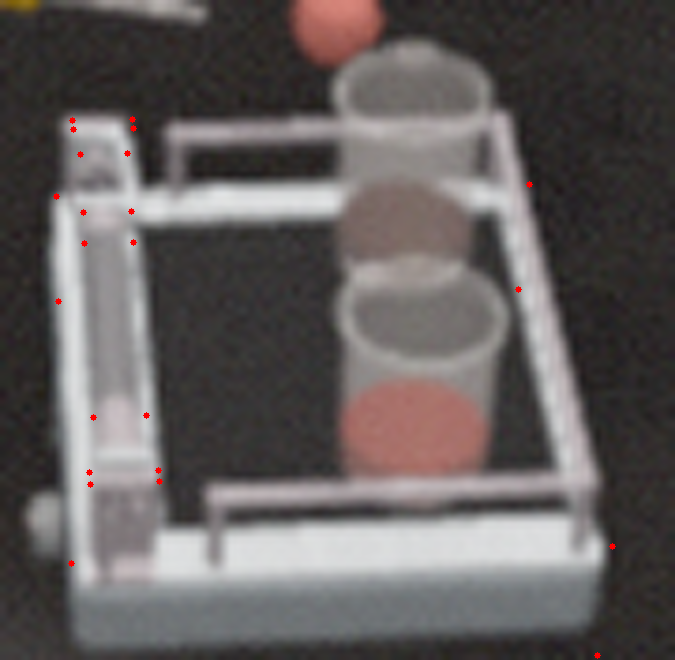

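```bash
python3 - <<'E'
from h import *
d=pickle.load(open("im0.pkl","rb"))
r=d["top"]; g=r["image"].astype(float).mean(2)
s=8
def samp(x,y): return cv2.remap(g.astype(np.float32),np.float32(x),np.float32(y),cv2.INTER_CUBIC)
def edges(p0,p1,half,z,name,n=25,thr=None,sign=1):
    # line p0->p1 pixels; search along the normal for steepest gradient
    p0=np.array(p0,float);p1=np.array(p1,float);t=(p1-p0)/np.linalg.norm(p1-p0);nn=np.array([-t[1],t[0]])
    out=[]
    for a in np.linspace(0,1,n):
        c=p0+a*(p1-p0); k=np.arange(-half,half+.01,.05)
        q=c+k[:,None]*nn
        v=samp(q[:,0][None],q[:,1][None])[0]
        gr=np.gradient(cv2.GaussianBlur(v[None],(1,15),0)[0])*sign
        i=np.argmax(gr); out.append(c+k[i]*nn)
    out=np.array(out); P=onz(r,out,z)[:,:2]
    vx,vy,x0,y0=cv2.fitLine(np.float32(P),cv2.DIST_HUBER,0,.01,.01).ravel()
    res=(P-[x0,y0])@[-vy,vx]
    print(name,"pt",x0,y0,"ang",np.arctan2(vy,vx),"rms",res.std())
# pixel: crop t_sh /6 +(270,120)
c=lambda u,v:(270+u/6-.4,120+v/6-.4)
h=lambda u,v:(284+u/7.5-.43,185+v/7.5-.43)
for sg in(1,-1):
    edges(c(180,478),c(595,435),2.5,56,"mat front",sign=sg)
    edges(c(165,300),c(178,460),2,56,"mat left",sign=sg)
    edges(c(583,280),c(597,420),2,56,"mat right",sign=sg)
    edges(h(120,226),h(600,166),2.5,45,"housing front",sign=sg)
    edges(h(290,122),h(570,92),1.5,86,"sleeve back",sign=sg)
    edges(h(300,174),h(580,143),1.5,86,"sleeve front",sign=sg)
# axis profile along the bar
for off in(-6,-3,0,3,6):
    a=np.array(h(0,178))+[0,off/2.5]; b=np.array(h(780,96))+[0,off/2.5]
    q=a+np.linspace(0,1,105)[:,None]*(b-a)
    print(off,samp(q[:,0][None],q[:,1][None])[0].astype(int).tolist())
E
```

```text
mat front pt 519.3325 11.554202 ang -1.4803554 rms 0.5172074993386399
mat left pt 557.21185 89.58202 ang 0.10063858 rms 0.5548178398196123
mat right pt 569.19214 -91.155014 ang 0.05730995 rms 3.2552451528018134
housing front pt 490.09082 15.330694 ang -1.4677937 rms 4.299154639982737
sleeve back pt 517.4759 -22.134174 ang -1.5034735 rms 2.6358188394102218
sleeve front pt 497.32297 -24.097048 ang -1.4797611 rms 0.3325475293253802
mat front pt 528.6974 -24.160152 ang -1.4690899 rms 2.496584176284964
mat left pt 560.5619 84.99433 ang 0.077504754 rms 2.945748941173159
mat right pt 565.46295 -86.65191 ang 0.09263922 rms 0.6032716519018678
housing front pt 484.8074 8.996587 ang -1.4705104 rms 0.7636444946350305
sleeve back pt 513.1129 -14.057609 ang -1.4798735 rms 0.3864856867009553
sleeve front pt 501.4522 -27.19638 ang -1.4850454 rms 0.18666586688483652
-6 [35, 32, 32, 33, 45, 114, 207, 241, 240, 242, 242, 241, 246, 250, 249, 247, 248, 251, 252, 248, 231, 226, 239, 246, 246, 245, 247, 249, 250, 251, 251, 243, 232, 230, 231, 231, 226, 204, 181, 177, 182, 181, 175, 175, 179, 176, 169, 167,
[... 1646 characters left out ...]
 177, 177, 178, 177, 178, 178, 178, 177, 175, 176, 184, 208, 228, 232, 233, 233, 232, 233, 232, 231, 230, 231, 240, 251, 252, 238, 235, 240, 239, 237, 219, 154, 70, 36, 36, 35, 34, 35]
6 [30, 32, 33, 31, 34, 73, 155, 216, 232, 236, 240, 239, 237, 244, 244, 241, 244, 244, 244, 242, 233, 220, 208, 213, 218, 212, 212, 214, 214, 229, 248, 254, 242, 228, 226, 227, 224, 204, 174, 157, 154, 156, 157, 157, 157, 157, 156, 154, 156, 156, 155, 155, 159, 160, 158, 157, 157, 156, 156, 156, 156, 159, 161, 160, 158, 159, 158, 155, 155, 159, 163, 162, 161, 161, 160, 159, 159, 168, 191, 211, 220, 222, 220, 219, 220, 222, 221, 219, 220, 232, 249, 253, 232, 210, 222, 236, 233, 205, 149, 80, 40, 33, 33, 34, 34]
```

```bash
python3 - <<'E'
from h import *
from station import robot
d=pickle.load(open("im0.pkl","rb"))
r=d["top"]; s=robot.state()
q=s["tcp_rot"]; Rt=Ro.from_quat([q[1],q[2],q[3],q[0]]).as_matrix(); print(Rt)
x0,y0=160,205
im=r["image"][y0:y0+70,x0:x0+40,::-1]
cv2.imwrite("pics/t_tool2.png",cv2.resize(im,None,fx=8,fy=8,interpolation=cv2.INTER_CUBIC))
hsv=cv2.cvtColor(im,cv2.COLOR_BGR2HSV)
m=((im.min(2)>130)).astype(np.uint8)
n,l,st,c=cv2.connectedComponentsWithStats(m); print(st,c)
k=1+np.argmax(st[1:,4]); pts=np.argwhere(l==k)[:,::-1]+[x0,y0]
P=onz(r,pts,24)[:,:2]; w=P.mean(0); rect=cv2.minAreaRect(np.float32(P)); print(rect)
# handle only: 
vx,vy,px,py=cv2.fitLine(np.float32(P),cv2.DIST_L2,0,.01,.01).ravel()
if vx<0:vx,vy=-vx,-vy
t=(P-[px,py])@[vx,vy]; print("axis",np.arctan2(vy,vx),(px,py),"t",t.min(),t.max(), "tail",[px+vx*t.min(),py+vy*t.min()],"tip",[px+vx*t.max(),py+vy*t.max()])
E
```

```text
[[ 2.96252290e-01  9.55109689e-01 -2.51191048e-04]
 [ 9.55109126e-01 -2.96252388e-01 -1.03932312e-03]
 [-1.06708353e-03  6.79869919e-05 -9.99999428e-01]]
[[   0    0   40   70 2486]
 [   8    8   18   53  314]] [[19.86242961 34.3608206 ]
 [16.63057325 35.60191083]]
((422.37353515625, 406.7161865234375), (139.45884704589844, 16.50963592529297), 13.759824752807617)
axis 0.23145312 (np.float32(418.40796), np.float32(405.49292)) t -65.56395745243813 73.86023960694449 tail [np.float64(354.59232516829417), np.float64(390.4530633426254)] tip [np.float64(490.29864690912416), np.float64(422.4358784277476)]
```

View pics/t_tool2.png

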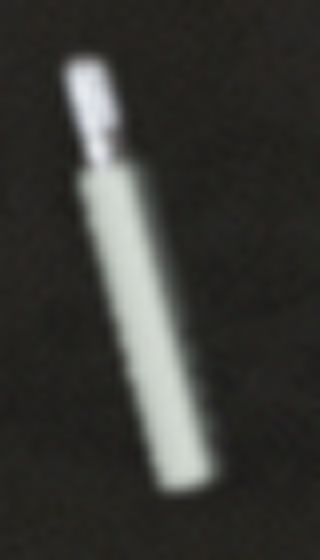

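```bash
cat >> h.py <<'E'
SY=0.092; SR=Ro.from_euler('z',SY).as_matrix()
def rt(s):
    q=s["tcp_rot"]; return Ro.from_quat([q[1],q[2],q[3],q[0]]).as_matrix()
def rem(target,yaw=None):
    from station import robot
    s=robot.state(); R=rt(s); y=np.arctan2(R[1,0],R[0,0])
    print("t",round(s["time"],2),"pos",np.round(s["position"],2),"yaw",round(y,4),"F",np.round(s["wrist_force"],2),"w",round(s["width"],3))
    if yaw is not None:
        e=(yaw-y+np.pi/2)%np.pi-np.pi/2; print("turn needed",round(-e,4))
        R=np.array([[np.cos(yaw),np.sin(yaw),0],[np.sin(yaw),-np.cos(yaw),0],[0,0,-1]])
        if abs(((yaw-y+np.pi)%(2*np.pi))-np.pi)>np.pi/2: R=R@np.diag([-1,-1,1])
    print("dp tool (mm, in frame after the turn):",np.round(R.T@(np.array(target,float)-s["position"]),2))
E
python3 -c "
from h import *
rem([441.8,411.1,100],1.805)"
```

```text
t 0.1 pos [185.09 596.65 230.74] yaw 1.27 F [-0.   -0.12 -0.48] w 0.997
turn needed -0.535
dp tool (mm, in frame after the turn): [-240.06  206.64  130.74]
```

Call:
move_arm([
  {"dp": [0,0,0],"turn": -0.134},
  {"dp": [0,0,0],"turn": -0.134},
  {"dp": [0,0,0],"turn": -0.134},
  {"dp": [0,0,0],"turn": -0.133},
], hand=0)

```text
time: 0.5
position: [185.1, 596.8, 230.9]
tcp_rot: [0.0, 0.617, 0.787, -0.0]
wrist_force: [-0.1, 0.0, 0.4]
width: 0.497
```

```bash
python3 -c "
from h import *
rem([441.8,411.1,100],1.805)"
```

```text
t 0.5 pos [185.12 596.75 230.92] yaw 1.8105 F [-0.14  0.03  0.41] w 0.497
turn needed 0.0055
dp tool (mm, in frame after the turn): [-240.15  206.59  130.92]
```

Call:
move_arm([
  {"dp": [-0.03,0.026,0.016],"turn": 0},
  {"dp": [-0.03,0.026,0.016],"turn": 0},
  {"dp": [-0.03,0.026,0.016],"turn": 0},
  {"dp": [-0.03,0.026,0.016],"turn": 0},
])

```text
time: 0.9
position: [315.2, 503.1, 166.5]
tcp_rot: [0.0, 0.62, 0.785, -0.0]
wrist_force: [1.7, 0.9, 0.4]
width: 0.499
```

Call:
move_arm([
  {"dp": [-0.03,0.026,0.016],"turn": 0},
  {"dp": [-0.03,0.026,0.016],"turn": 0},
  {"dp": [-0.03,0.026,0.016],"turn": 0},
  {"dp": [-0.03,0.026,0.016],"turn": 0},
  {"dp": [0,0,0],"turn": 0},
])

```text
time: 1.4
position: [447.1, 406.4, 100.9]
tcp_rot: [0.001, 0.622, 0.783, -0.002]
wrist_force: [-0.3, -0.1, 0.6]
width: 0.502
```

```bash
python3 - <<'E'
from h import *
rem([441.8,411.1,2],1.805)
from station import robot
for n in("top","side"):
    r=robot.get_image(n); b=(140,170,240,270) if n=="top" else (220,80,340,190)
    crop(r,b,5,f"pics/g1_{n}.png")
E
```

```text
t 1.4 pos [447.06 406.4  100.92] yaw 1.7979 F [-0.32 -0.14  0.56] w 0.502
turn needed -0.0071
dp tool (mm, in frame after the turn): [ 5.79 -4.03 98.92]
```

View pics/g1_top.png

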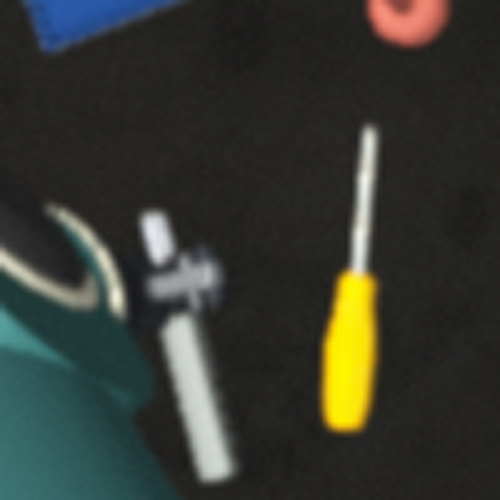

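View pics/g1_side.png

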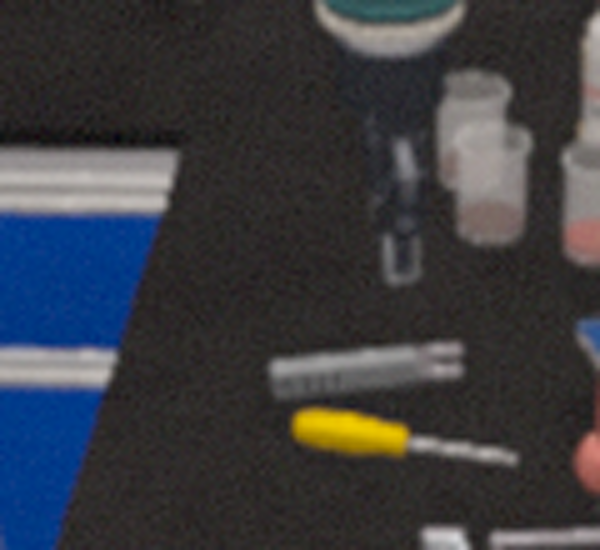

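Call:
move_arm([
  {"dp": [0.006,-0.004,0.03],"turn": -0.007},
  {"dp": [0,0,0.03],"turn": 0},
  {"dp": [0,0,0.025],"turn": 0},
  {"dp": [0,0,0.012],"turn": 0},
  {"dp": [0,0,0],"turn": 0},
])

```text
time: 2.0
position: [436.6, 416.9, 5.3]
tcp_rot: [-0.0, 0.616, 0.787, -0.001]
wrist_force: [-0.4, -0.3, 0.2]
width: 0.504
```

```bash
python3 -c "
from h import *
rem([441.8,411.1,2],1.805)"
```

```text
t 2.0 pos [436.6  416.94   5.32] yaw 1.8133 F [-0.37 -0.33  0.2 ] w 0.504
turn needed 0.0083
dp tool (mm, in frame after the turn): [-6.89  3.7   3.32]
```

Call:
move_arm([
  {"dp": [-0.006,0.004,0.001],"turn": 0.007},
  {"dp": [0,0,0],"turn": 0},
  {"dp": [0,0,0],"turn": 0},
])

```text
time: 2.3
position: [443.9, 412.0, 6.4]
tcp_rot: [0.0, 0.62, 0.785, 0.001]
wrist_force: [0.4, 0.2, 0.7]
width: 0.5
```

```bash
python3 -c "
from h import *
rem([441.8,411.1,2],1.805)"
```

```text
t 2.3 pos [443.93 411.98   6.4 ] yaw 1.8044 F [0.42 0.21 0.71] w 0.5
turn needed -0.0006
dp tool (mm, in frame after the turn): [-0.36 -2.28  4.4 ]
```

Call:
move_arm([
  {"dp": [0,0,0.003],"turn": 0},
  {"dp": [0,0,0],"turn": 0},
  {"dp": [0,0,0],"turn": 0},
])

```text
time: 2.6
position: [443.1, 411.8, 2.3]
tcp_rot: [-0.0, 0.62, 0.785, -0.0]
wrist_force: [0.3, -0.8, 0.3]
width: 0.505
```

```bash
python3 -c "
from h import *
rem([441.8,411.1,2],1.805)
rem([441.8,411.1,2],1.805)"
```

```text
t 2.6 pos [443.1  411.81   2.29] yaw 1.8052 F [ 0.3  -0.81  0.31] w 0.505
turn needed 0.0002
dp tool (mm, in frame after the turn): [-0.39 -1.43  0.29]
t 2.6 pos [443.1  411.81   2.29] yaw 1.8052 F [ 0.3  -0.81  0.31] w 0.505
turn needed 0.0002
dp tool (mm, in frame after the turn): [-0.39 -1.43  0.29]
```

Call:
move_arm([
  {"dp": [0,0,0],"turn": 0},
  {"dp": [0,0,0],"turn": 0},
  {"dp": [0,0,0],"turn": 0},
  {"dp": [0,0,0],"turn": 0},
  {"dp": [0,0,0],"turn": 0},
], hand=-1, squeeze=60)

```text
time: 3.1
position: [443.3, 412.0, 2.5]
tcp_rot: [0.0, 0.62, 0.785, 0.0]
wrist_force: [-1.6, 0.1, 5.0]
width: 0.194
```

```bash
python3 -c "
from h import *
rem([441.8,411.1,2],1.805)"
```

```text
t 3.1 pos [443.32 411.99   2.53] yaw 1.8051 F [-1.59  0.14  4.96] w 0.194
turn needed 0.0001
dp tool (mm, in frame after the turn): [-0.51 -1.68  0.53]
```

Call:
move_arm([
  {"dp": [0,0,0],"turn": 0},
  {"dp": [0,0,0],"turn": 0},
  {"dp": [0,0,-0.03],"turn": 0},
  {"dp": [0,0,-0.04],"turn": 0},
  {"dp": [0,0,-0.04],"turn": 0},
], squeeze=100)

```text
time: 3.6
position: [442.8, 411.3, 113.1]
tcp_rot: [-0.0, 0.62, 0.785, -0.001]
wrist_force: [0.4, 0.3, -1.7]
width: 0.183
```

Call:
move_arm([
  {"dp": [0,0,-0.03],"turn": 0},
  {"dp": [0,0,0],"turn": 0},
  {"dp": [0,0,0],"turn": 0},
])

```text
time: 3.9
position: [443.2, 411.7, 142.4]
tcp_rot: [0.0, 0.62, 0.785, 0.0]
wrist_force: [-0.4, 0.1, -2.2]
width: 0.184
```

```bash
python3 - <<'E'
from h import *
from station import robot
rem([441.8,411.1,2],1.805)
for n in("top","side"):
    r=robot.get_image(n); b=(140,170,240,270) if n=="top" else (220,80,340,190)
    crop(r,b,5,f"pics/g2_{n}.png")
    pickle.dump(r,open(f"g2_{n}.pkl","wb"))
E
```

```text
t 3.9 pos [443.22 411.72 142.36] yaw 1.805 F [-0.41  0.13 -2.16] w 0.184
turn needed -0.0
dp tool (mm, in frame after the turn): [ -0.27  -1.53 140.36]
```

View pics/g2_top.png

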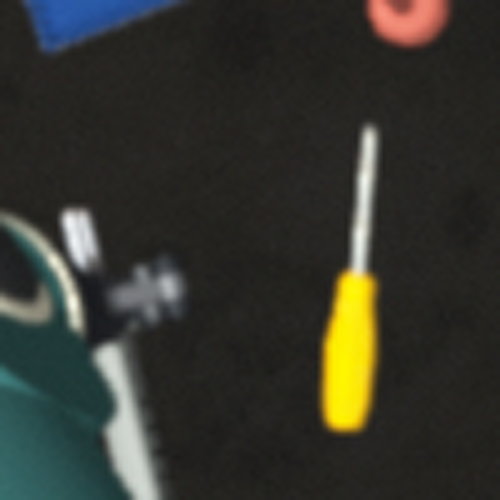

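View pics/g2_side.png

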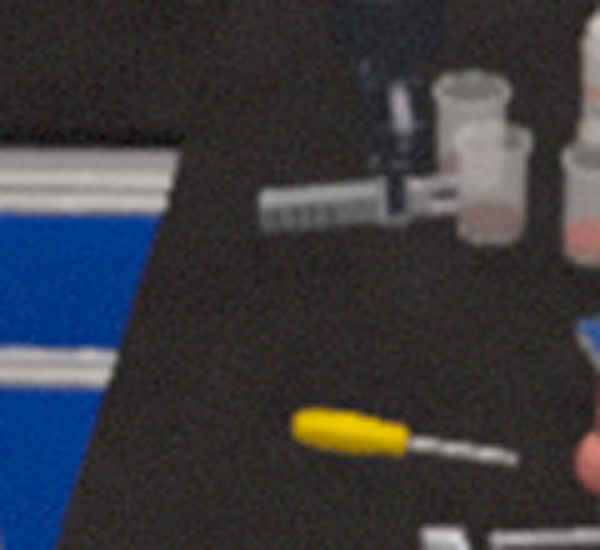

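```bash
python3 - <<'E'
from h import *
r=pickle.load(open("g2_top.pkl","rb"))
x0,y0=148,205
im=r["image"][y0:y0+35,x0:x0+40,::-1]
cv2.imwrite("pics/g2f.png",cv2.resize(im,None,fx=14,fy=14,interpolation=cv2.INTER_CUBIC))
a=0.2342; o=np.array([443.2,411.75,0]); R=Ro.from_euler('z',a).as_matrix()
for x in(18,31,52):
  for y in (-2.5,2.5): print(x,y,proj(r,o+R@[x-1.5,y,0]+[0,0,164]).round(2))
r=pickle.load(open("g2_side.pkl","rb"))
print(proj(r,[o+R@[52-1.5,0,0]+[0,0,140+k] for k in(0,24)]), "crop side", (proj(r,[o+R@[52-1.5,0,0]+[0,0,140+k] for k in(0,24)])-[220,80]+.5)*5)
E
```

```text
18 -2.5 [[156.95 225.68]]
18 2.5 [[154.89 226.23]]
31 -2.5 [[155.57 220.21]]
31 2.5 [[153.51 220.76]]
52 -2.5 [[153.35 211.37]]
52 2.5 [[151.29 211.92]]
[[312.21277968 120.77880791]
 [312.20917576 114.66047354]] crop side [[463.56389841 206.39403957]
 [463.54587879 175.80236772]]
```

View pics/g2f.png

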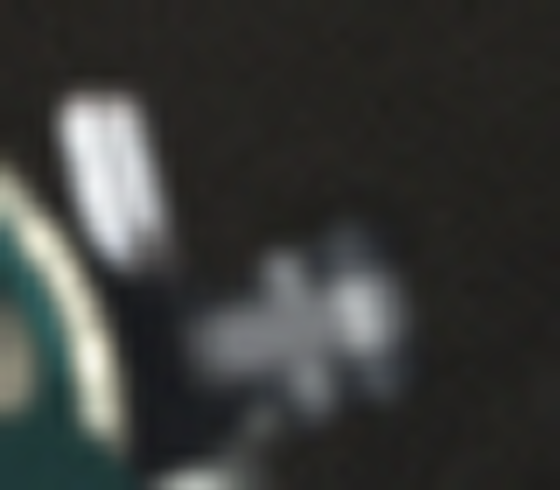

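```bash
cat >> h.py <<'E'
B=np.array([503.9,-4.3,86.]); GX=1.5; GZ=2.4
def barp(x,y,z=0): return B+SR@np.array([x,y,z],float)
def forktcp(sx,sy,sz):
    "TCP for fork_slot point at bar-frame (sx,sy,sz)"
    return barp(sx-45+GX,sy,sz-12+GZ)
JY=SY+np.pi/2
E
python3 -c "
from h import *
rem(forktcp(-38,87.5,60),JY)
print(forktcp(-38,87.5,0))"
```

```text
t 4.0 pos [442.73 411.24 141.01] yaw 1.805 F [-0.02 -0.75 -0.05] w 0.186
turn needed 0.1422
dp tool (mm, in frame after the turn): [-331.9   -58.76    4.61]
[414.70601586  75.34253381  76.4       ]
```

Call:
move_arm([
  {"dp": [0,0,0],"turn": 0.142},
  {"dp": [-0.04,-0.008,0],"turn": 0},
  {"dp": [-0.04,-0.008,0],"turn": 0},
  {"dp": [-0.04,-0.008,0],"turn": 0},
  {"dp": [-0.04,-0.008,0],"turn": 0},
])

```text
time: 4.5
position: [425.1, 247.6, 141.1]
tcp_rot: [-0.0, 0.674, 0.739, -0.001]
wrist_force: [1.2, 0.8, -1.3]
width: 0.184
```

Call:
move_arm([
  {"dp": [-0.04,-0.008,0],"turn": 0},
  {"dp": [-0.04,-0.008,0],"turn": 0},
  {"dp": [-0.04,-0.008,0],"turn": 0},
  {"dp": [-0.04,-0.003,0],"turn": 0},
  {"dp": [-0.01,0,0],"turn": 0},
])

```text
time: 5.0
position: [413.9, 73.9, 141.4]
tcp_rot: [-0.0, 0.675, 0.738, -0.001]
wrist_force: [-0.4, -0.0, -0.3]
width: 0.191
```

Call:
move_arm([
  {"dp": [0,0,0],"turn": 0},
  {"dp": [0,0,0],"turn": 0},
  {"dp": [0,0,0],"turn": 0},
])

```text
time: 5.3
position: [414.7, 78.8, 141.9]
tcp_rot: [-0.0, 0.673, 0.739, -0.0]
wrist_force: [-0.0, 1.4, -0.9]
width: 0.185
```

```bash
python3 - <<'E'
from h import *
from station import robot
rem(forktcp(-38,87.5,0),JY)
for n in("top","side"):
    r=robot.get_image(n); b=(250,130,400,250) if n=="top" else (220,130,390,260)
    crop(r,b,4.5,f"pics/g3_{n}.png")
    pickle.dump(r,open(f"g3_{n}.pkl","wb"))
E
```

```text
t 5.3 pos [414.7   78.8  141.94] yaw 1.6646 F [-0.01  1.37 -0.9 ] w 0.185
turn needed 0.0018
dp tool (mm, in frame after the turn): [-3.44 -0.31 65.54]
```

View pics/g3_top.png

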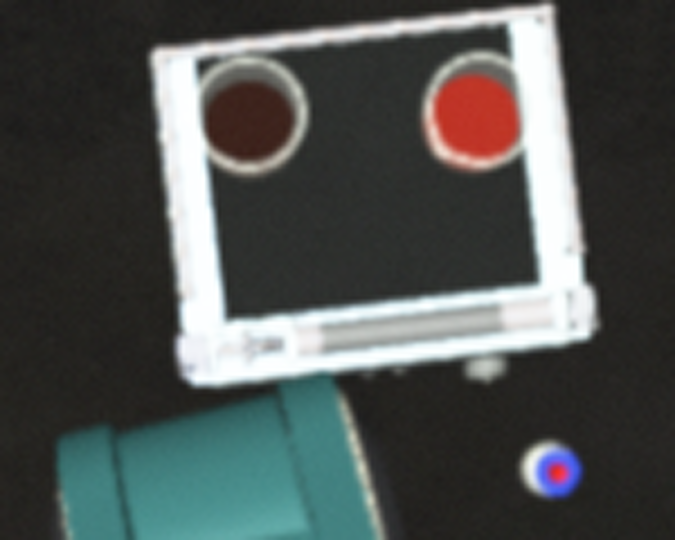

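View pics/g3_side.png

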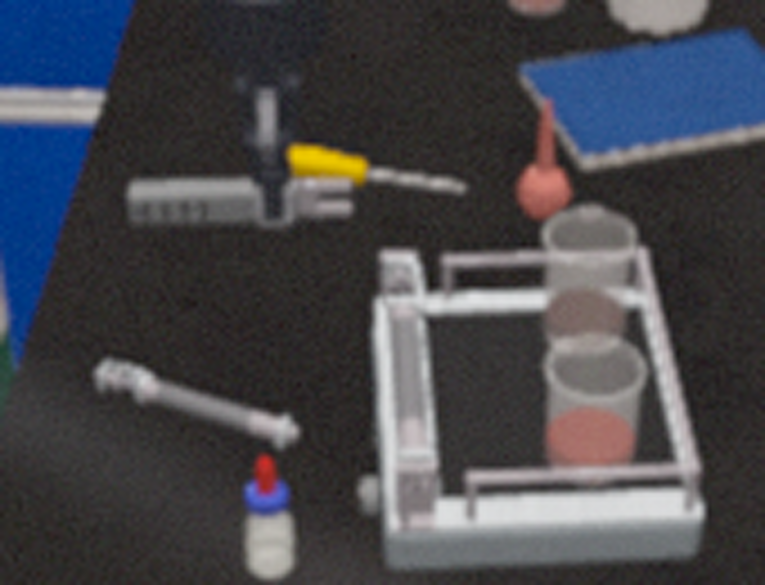

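Call:
move_arm([
  {"dp": [-0.002,0,0.03],"turn": 0},
  {"dp": [0,0,0.03],"turn": 0},
  {"dp": [0,0,0.0055],"turn": 0.001},
  {"dp": [0,0,0],"turn": 0},
  {"dp": [0,0,0],"turn": 0},
])

```text
time: 5.9
position: [415.6, 76.1, 77.8]
tcp_rot: [0.0, 0.674, 0.739, 0.0]
wrist_force: [0.4, 0.3, -0.1]
width: 0.185
```

Call:
move_arm([
  {"dp": [0,0,0],"turn": 0},
  {"dp": [0,0,0],"turn": 0},
])

```text
time: 6.1
position: [415.6, 76.0, 77.7]
tcp_rot: [0.0, 0.674, 0.739, 0.001]
wrist_force: [0.6, -0.2, -0.7]
width: 0.188
```

```bash
python3 - <<'E'
from h import *
from station import robot
rem(forktcp(-38,87.5,0),JY)
for n in("side",):
    r=robot.get_image(n); b=(280,170,330,215)
    crop(r,b,14,f"pics/g4_{n}.png")
    pickle.dump(r,open(f"g4_{n}.pkl","wb"))
rem(forktcp(-38,87.5,0),JY)
E
```

```text
t 6.1 pos [415.6   75.96  77.7 ] yaw 1.6621 F [ 0.6  -0.17 -0.74] w 0.188
turn needed -0.0007
dp tool (mm, in frame after the turn): [-0.53 -0.95  1.3 ]
t 6.15 pos [415.42  75.88  77.5 ] yaw 1.662 F [-0.8   0.72 -1.46] w 0.188
turn needed -0.0008
dp tool (mm, in frame after the turn): [-0.47 -0.76  1.1 ]
```

View pics/g4_side.png

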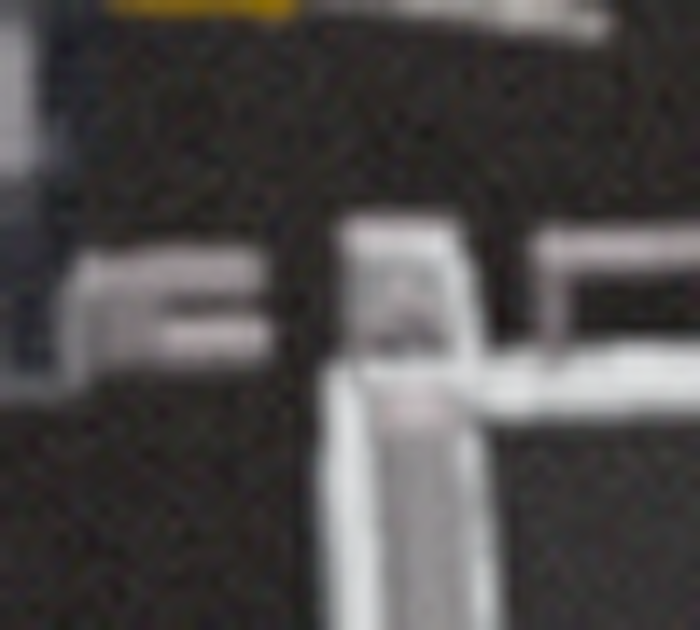

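```bash
python3 - <<'E'
from h import *
r=pickle.load(open("g4_side.pkl","rb"))
c=np.array([415.5,75.9,77.6]); f=lambda p:((proj(r,p)-[280,170]+.5)*14-.5).round(0).tolist()
print("tip slot",f(c+SR@[52-GX,-2.5,12-GZ]),"tip z0/24",f([c+SR@[52-GX,-2.5,k-GZ] for k in(0,24,6.5,17.5)]))
print("axis at 89, 80",f([barp(0,89),barp(0,80),barp(0,57,10),barp(0,57,-10)]),"lug top",f([barp(x,y,8.5) for y in(100,106) for x in(-12,12)]))
print("sleeve left end top", f([barp(x,38,0) for x in(-9.5,9.5)]))
E
```

```text
tip slot [[269.0, 312.0]] tip z0/24 [[270.0, 357.0], [268.0, 267.0], [270.0, 333.0], [269.0, 291.0]]
axis at 89, 80 [[410.0, 302.0], [412.0, 328.0], [417.0, 357.0], [418.0, 432.0]] lug top [[352.0, 241.0], [464.0, 237.0], [351.0, 224.0], [462.0, 221.0]]
sleeve left end top [[376.0, 453.0], [468.0, 450.0]]
```

Call:
move_arm([
  {"dp": [0,0.006,0.0012],"turn": 0},
  {"dp": [0,0.008,0],"turn": 0},
  {"dp": [0,0.006,0],"turn": 0},
  {"dp": [0,0,0],"turn": 0},
  {"dp": [0,0,0],"turn": 0},
])

```text
time: 6.65
position: [434.9, 77.5, 75.4]
tcp_rot: [-0.0, 0.674, 0.739, -0.0]
wrist_force: [-0.4, -0.4, -0.9]
width: 0.19
```

```bash
python3 - <<'E'
from h import *
rem(forktcp(0,87.5,0),JY)
E
```

```text
t 6.65 pos [434.89  77.49  75.43] yaw 1.6619 F [-0.39 -0.37 -0.92] w 0.19
turn needed -0.0009
dp tool (mm, in frame after the turn): [-0.29 17.7  -0.97]
```

Call:
move_arm([
  {"dp": [0,0.005,-0.0005],"turn": 0},
  {"dp": [0,0.005,0],"turn": 0},
  {"dp": [0,0,0],"turn": 0},
  {"dp": [0,0,0],"turn": 0},
])

```text
time: 7.05
position: [444.9, 78.5, 76.1]
tcp_rot: [0.0, 0.674, 0.739, -0.0]
wrist_force: [-0.1, -0.6, -0.3]
width: 0.192
```

```bash
python3 - <<'E'
from h import *
rem(forktcp(0,87.5,0),JY)
E
```

```text
t 7.05 pos [444.93  78.45  76.06] yaw 1.662 F [-0.13 -0.58 -0.28] w 0.192
turn needed -0.0008
dp tool (mm, in frame after the turn): [-0.32  7.62 -0.34]
```

Call:
move_arm([
  {"dp": [0,0.004,0],"turn": 0},
  {"dp": [0,0,0],"turn": 0},
  {"dp": [0,0.003,0],"turn": 0},
  {"dp": [0,0,0],"turn": 0},
])

```text
time: 7.45
position: [452.2, 79.1, 76.1]
tcp_rot: [0.0, 0.674, 0.739, 0.0]
wrist_force: [-0.2, 0.1, -1.8]
width: 0.186
```

```bash
python3 - <<'E'
from h import *
from station import robot
rem(forktcp(0,87.5,0),JY)
for n in("side",):
    r=robot.get_image(n); b=(280,170,330,215)
    crop(r,b,14,f"pics/g5_{n}.png")
rem(forktcp(0,87.5,0),JY)
E
```

```text
t 7.45 pos [452.23  79.15  76.13] yaw 1.662 F [-0.18  0.09 -1.78] w 0.186
turn needed -0.0008
dp tool (mm, in frame after the turn): [-0.34  0.29 -0.27]
t 7.5 pos [452.02  79.14  76.11] yaw 1.662 F [-0.43  0.12 -1.55] w 0.185
turn needed -0.0008
dp tool (mm, in frame after the turn): [-0.35  0.5  -0.29]
```

View pics/g5_side.png

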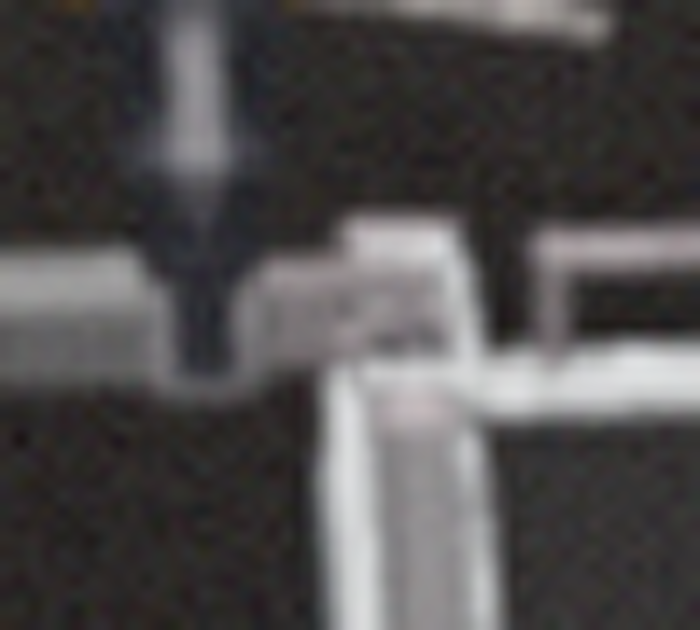

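Call:
move_arm([
  {"dp": [-0.0015,0,0],"turn": 0},
  {"dp": [-0.0015,0,0],"turn": 0},
  {"dp": [0,0,0],"turn": 0},
  {"dp": [0,0,0],"turn": 0},
])

```text
time: 7.9
position: [452.1, 76.1, 76.1]
tcp_rot: [0.0, 0.674, 0.739, -0.0]
wrist_force: [-1.2, -0.1, -1.0]
width: 0.185
```

Call:
move_arm([
  {"dp": [-0.001,0,0],"turn": 0},
  {"dp": [-0.001,0,0],"turn": 0},
  {"dp": [0,0,0],"turn": 0},
  {"dp": [0,0,0],"turn": 0},
])

```text
time: 8.3
position: [452.3, 74.1, 76.1]
tcp_rot: [0.0, 0.674, 0.739, -0.0]
wrist_force: [-0.0, -0.1, -0.9]
width: 0.187
```

Call:
move_arm([
  {"dp": [-0.001,0,0],"turn": 0},
  {"dp": [0,0,0],"turn": 0},
  {"dp": [0,0,0],"turn": 0},
])

```text
time: 8.6
position: [452.4, 73.3, 76.1]
tcp_rot: [-0.0, 0.674, 0.739, 0.0]
wrist_force: [-0.4, 2.9, -1.2]
width: 0.183
```

Call:
move_arm([
  {"dp": [-0.001,0,0],"turn": 0},
  {"dp": [0,0,0],"turn": 0},
  {"dp": [0,0,0],"turn": 0},
])

```text
time: 8.9
position: [452.5, 72.2, 76.1]
tcp_rot: [-0.0, 0.674, 0.739, 0.0]
wrist_force: [-0.8, 3.8, -1.3]
width: 0.184
```

Call:
move_arm([
  {"dp": [-0.001,0,0],"turn": 0},
  {"dp": [0,0,0],"turn": 0},
  {"dp": [0,0,0],"turn": 0},
])

```text
time: 9.2
position: [452.6, 71.1, 76.1]
tcp_rot: [0.0, 0.674, 0.739, -0.0]
wrist_force: [0.8, 4.4, -1.7]
width: 0.19
```

Call:
move_arm([
  {"dp": [-0.001,0,0],"turn": 0},
  {"dp": [0,0,0],"turn": 0},
  {"dp": [0,0,0],"turn": 0},
])

```text
time: 9.5
position: [452.7, 70.1, 76.1]
tcp_rot: [0.0, 0.674, 0.739, -0.0]
wrist_force: [-1.2, 4.1, -1.6]
width: 0.187
```

Call:
move_arm([
  {"dp": [-0.001,0,0],"turn": 0},
  {"dp": [0,0,0],"turn": 0},
  {"dp": [0,0,0],"turn": 0},
])

```text
time: 9.8
position: [452.8, 69.2, 76.1]
tcp_rot: [0.0, 0.674, 0.739, -0.0]
wrist_force: [0.0, 5.5, -1.8]
width: 0.186
```

Call:
move_arm([
  {"dp": [-0.0007,0,0],"turn": 0},
  {"dp": [0,0,0],"turn": 0},
  {"dp": [0,0,0],"turn": 0},
])

```text
time: 10.1
position: [452.8, 68.5, 76.1]
tcp_rot: [0.0, 0.674, 0.739, -0.0]
wrist_force: [-0.5, 4.8, -2.1]
width: 0.184
```

Call:
move_arm([
  {"dp": [-0.0005,0,0],"turn": 0},
  {"dp": [0,0,0],"turn": 0},
  {"dp": [0,0,0],"turn": 0},
])

```text
time: 10.4
position: [452.9, 68.1, 76.1]
tcp_rot: [0.0, 0.674, 0.739, 0.0]
wrist_force: [-1.1, 4.1, -2.0]
width: 0.186
```

Call:
move_arm([
  {"dp": [-0.0005,0,0],"turn": 0},
  {"dp": [0,0,0],"turn": 0},
  {"dp": [0,0,0],"turn": 0},
])

```text
time: 10.7
position: [453.0, 67.6, 76.1]
tcp_rot: [0.0, 0.674, 0.739, 0.0]
wrist_force: [-0.9, 6.0, -2.3]
width: 0.187
```

Call:
move_arm([
  {"dp": [-0.0005,0,0],"turn": 0},
  {"dp": [0,0,0],"turn": 0},
  {"dp": [0,0,0],"turn": 0},
])

```text
time: 11.0
position: [453.0, 67.2, 76.1]
tcp_rot: [-0.0, 0.674, 0.739, 0.0]
wrist_force: [-0.5, 5.7, -1.4]
width: 0.184
```

```bash
python3 - <<'E'
from h import *
from station import robot
rem(forktcp(0,87.5,0),JY)
for n in("side",):
    r=robot.get_image(n); b=(280,170,330,215)
    crop(r,b,14,f"pics/g6_{n}.png")
rem(forktcp(0,87.5,0),JY)
E
```

```text
t 11.0 pos [453.    67.18  76.13] yaw 1.6623 F [-0.49  5.71 -1.36] w 0.184
turn needed -0.0005
dp tool (mm, in frame after the turn): [11.65  0.62 -0.27]
t 11.05 pos [453.01  67.17  76.13] yaw 1.6623 F [ 0.16  6.31 -2.12] w 0.187
turn needed -0.0005
dp tool (mm, in frame after the turn): [11.65  0.61 -0.27]
```

View pics/g6_side.png

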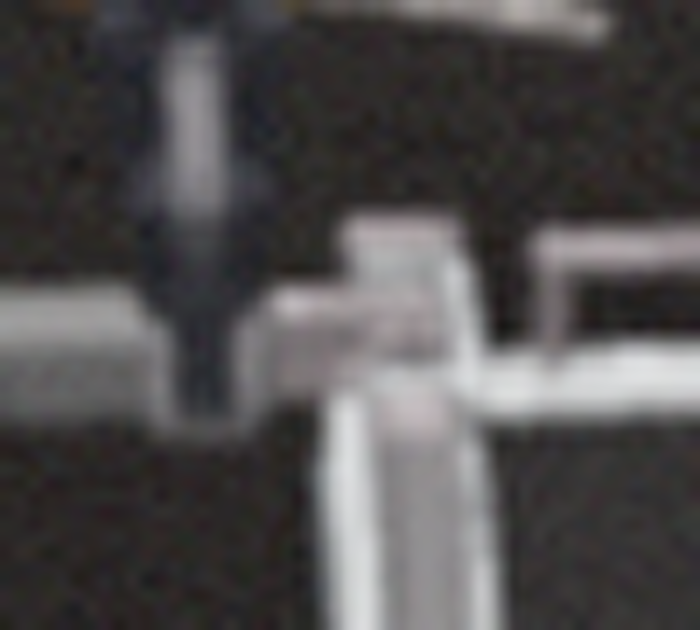

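Call:
move_arm([
  {"dp": [-0.0004,0,0],"turn": 0},
  {"dp": [0,0,0],"turn": 0},
  {"dp": [0,0,0],"turn": 0},
])

```text
time: 11.35
position: [453.0, 66.9, 76.1]
tcp_rot: [-0.0, 0.674, 0.739, 0.0]
wrist_force: [-0.0, 6.5, -2.4]
width: 0.185
```

Call:
move_arm([
  {"dp": [-0.0004,0,0],"turn": 0},
  {"dp": [0,0,0],"turn": 0},
  {"dp": [0,0,0],"turn": 0},
])

```text
time: 11.65
position: [453.1, 66.8, 76.1]
tcp_rot: [-0.0, 0.674, 0.739, 0.0]
wrist_force: [-0.7, 8.7, -0.9]
width: 0.188
```

Call:
move_arm([
  {"dp": [0,0,-0.001],"turn": 0},
  {"dp": [0,0,-0.001],"turn": 0},
  {"dp": [0,0,0],"turn": 0},
])

```text
time: 11.95
position: [453.1, 66.8, 78.2]
tcp_rot: [-0.0, 0.674, 0.739, 0.0]
wrist_force: [-0.1, 8.5, -1.9]
width: 0.184
```

Call:
move_arm([
  {"dp": [0,0,-0.001],"turn": 0},
  {"dp": [0,0,0],"turn": 0},
  {"dp": [0,0,0],"turn": 0},
])

```text
time: 12.25
position: [453.0, 66.8, 79.1]
tcp_rot: [-0.0, 0.674, 0.739, 0.0]
wrist_force: [0.5, 8.9, -1.7]
width: 0.187
```

Call:
move_arm([
  {"dp": [0,0,-0.001],"turn": 0},
  {"dp": [0,0,0],"turn": 0},
  {"dp": [0,0,0],"turn": 0},
])

```text
time: 12.55
position: [453.0, 66.8, 80.1]
tcp_rot: [-0.0, 0.674, 0.739, 0.0]
wrist_force: [-0.9, 9.3, -2.6]
width: 0.185
```

Call:
move_arm([
  {"dp": [0,0,-0.001],"turn": 0},
  {"dp": [0,0,0],"turn": 0},
  {"dp": [0,0,0],"turn": 0},
])

```text
time: 12.85
position: [453.1, 66.8, 81.2]
tcp_rot: [-0.0, 0.674, 0.739, 0.0]
wrist_force: [-0.4, 9.6, -1.4]
width: 0.187
```

Call:
move_arm([
  {"dp": [0,0,-0.001],"turn": 0},
  {"dp": [0,0,0],"turn": 0},
  {"dp": [0,0,0],"turn": 0},
])

```text
time: 13.15
position: [453.0, 66.8, 82.1]
tcp_rot: [-0.0, 0.674, 0.739, 0.0]
wrist_force: [-0.7, 8.5, -2.2]
width: 0.185
```

Call:
move_arm([
  {"dp": [0,0,-0.001],"turn": 0},
  {"dp": [0,0,0],"turn": 0},
  {"dp": [0,0,0],"turn": 0},
])

```text
time: 13.45
position: [453.0, 66.8, 83.1]
tcp_rot: [-0.0, 0.674, 0.739, 0.0]
wrist_force: [-1.6, 8.8, -1.3]
width: 0.189
```

```bash
python3 - <<'E'
from h import *
from station import robot
for n in("side",):
    r=robot.get_image(n); b=(280,170,350,255)
    crop(r,b,7,f"pics/g7_{n}.png")
rem(forktcp(0,87.5,0),JY)
E
```

```text
t 13.5 pos [453.    66.8   83.12] yaw 1.6629 F [-0.3   9.42 -2.  ] w 0.186
turn needed 0.0001
dp tool (mm, in frame after the turn): [12.02  0.66  6.72]
```

View pics/g7_side.png

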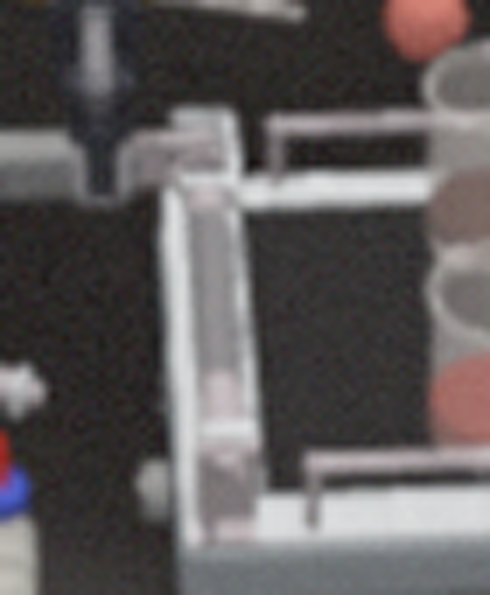

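Call:
move_arm([
  {"dp": [0,0,-0.001],"turn": 0},
  {"dp": [0,0,-0.001],"turn": 0},
  {"dp": [0,0,0],"turn": 0},
])

```text
time: 13.8
position: [453.1, 66.8, 85.2]
tcp_rot: [-0.0, 0.674, 0.739, 0.0]
wrist_force: [-0.9, 9.2, -1.1]
width: 0.184
```

Call:
move_arm([
  {"dp": [0,0,-0.001],"turn": 0},
  {"dp": [0,0,-0.001],"turn": 0},
  {"dp": [0,0,0],"turn": 0},
])

```text
time: 14.1
position: [453.0, 66.8, 87.2]
tcp_rot: [-0.0, 0.674, 0.739, 0.0]
wrist_force: [-0.4, 9.3, -1.9]
width: 0.189
```

Call:
move_arm([
  {"dp": [0,0,-0.001],"turn": 0},
  {"dp": [0,0,-0.001],"turn": 0},
  {"dp": [0,0,0],"turn": 0},
])

```text
time: 14.4
position: [453.1, 66.7, 89.2]
tcp_rot: [-0.0, 0.674, 0.739, 0.0]
wrist_force: [-0.6, 8.0, -2.0]
width: 0.188
```

```bash
python3 - <<'E'
from h import *
from station import robot
for n in("side",):
    r=robot.get_image(n); b=(280,170,350,255)
    crop(r,b,7,f"pics/g8_{n}.png")
rem(forktcp(0,87.5,0),JY)
E
```

```text
t 14.45 pos [453.06  66.76  89.19] yaw 1.6627 F [-0.44  8.62 -2.33] w 0.19
turn needed -0.0001
dp tool (mm, in frame after the turn): [12.07  0.6  12.79]
```

View pics/g8_side.png

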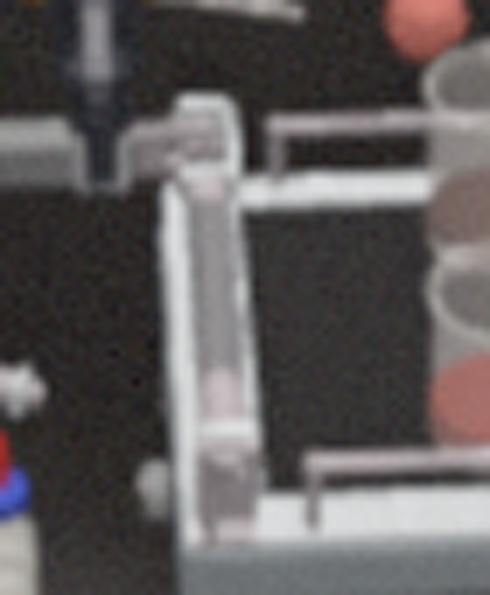

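Call:
move_arm([
  {"dp": [0,0,-0.001],"turn": 0},
  {"dp": [0,0,-0.001],"turn": 0},
  {"dp": [0,0,-0.001],"turn": 0},
  {"dp": [0,0,0],"turn": 0},
])

```text
time: 14.85
position: [453.1, 66.7, 92.2]
tcp_rot: [-0.0, 0.674, 0.739, 0.0]
wrist_force: [-0.5, 8.6, -1.3]
width: 0.188
```

Call:
move_arm([
  {"dp": [0,0,-0.001],"turn": 0},
  {"dp": [0,0,-0.001],"turn": 0},
  {"dp": [0,0,-0.001],"turn": 0},
  {"dp": [0,0,0],"turn": 0},
  {"dp": [0,0,0],"turn": 0},
])

```text
time: 15.35
position: [453.1, 66.6, 95.2]
tcp_rot: [-0.0, 0.674, 0.739, 0.0]
wrist_force: [-0.7, 7.4, -2.1]
width: 0.186
```

```bash
python3 - <<'E'
from h import *
from station import robot
for n in("side",):
    r=robot.get_image(n); b=(280,170,330,215)
    crop(r,b,14,f"pics/g9_{n}.png")
    f=lambda p:((proj(r,p)-[280,170]+.5)*14-.5).round(0).tolist()
    # cap top-inner.. cap inner face corners for candidate rises
    for z in(0,12,14,16,18): print(z,f([barp(x,94.5,z+10) for x in(-10,10)]))
rem(forktcp(0,87.5,0),JY)
E
```

```text
0 [[362.0, 250.0], [456.0, 247.0]]
12 [[361.0, 205.0], [456.0, 202.0]]
14 [[361.0, 198.0], [456.0, 195.0]]
16 [[361.0, 190.0], [456.0, 187.0]]
18 [[361.0, 182.0], [456.0, 179.0]]
t 15.4 pos [453.06  66.59  95.16] yaw 1.6626 F [-0.66  7.78 -2.39] w 0.186
turn needed -0.0002
dp tool (mm, in frame after the turn): [12.23  0.61 18.76]
```

View pics/g9_side.png

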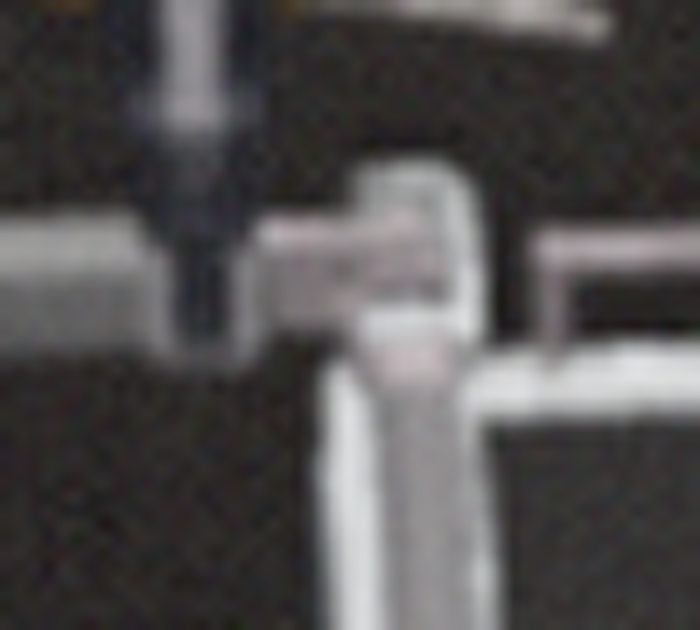

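Call:
move_arm([
  {"dp": [0.002,0,0],"turn": 0},
  {"dp": [0.002,0,0],"turn": 0},
  {"dp": [0.002,0,0],"turn": 0},
  {"dp": [0.002,0,0],"turn": 0},
  {"dp": [0,0,0],"turn": 0},
])

```text
time: 15.9
position: [452.3, 74.1, 95.1]
tcp_rot: [0.0, 0.674, 0.739, -0.0]
wrist_force: [0.3, 0.2, -1.2]
width: 0.186
```

Call:
move_arm([
  {"dp": [0.002,0,0],"turn": 0},
  {"dp": [0,0,0.001],"turn": 0},
  {"dp": [0,0,0.001],"turn": 0},
  {"dp": [0,0,0.001],"turn": 0},
  {"dp": [0,0,0],"turn": 0},
])

```text
time: 16.4
position: [452.1, 76.0, 92.0]
tcp_rot: [-0.0, 0.674, 0.739, -0.0]
wrist_force: [-0.2, 0.0, -1.1]
width: 0.188
```

```bash
python3 - <<'E'
from h import *
from station import robot
for n in("side",):
    r=robot.get_image(n); b=(280,170,330,215)
    crop(r,b,14,f"pics/g10_{n}.png")
rem(forktcp(0,87.5,0),JY)
E
```

```text
t 16.45 pos [452.08  76.03  92.02] yaw 1.6618 F [ 0.22 -0.31 -1.78] w 0.187
turn needed -0.001
dp tool (mm, in frame after the turn): [ 2.75  0.72 15.62]
```

View pics/g10_side.png

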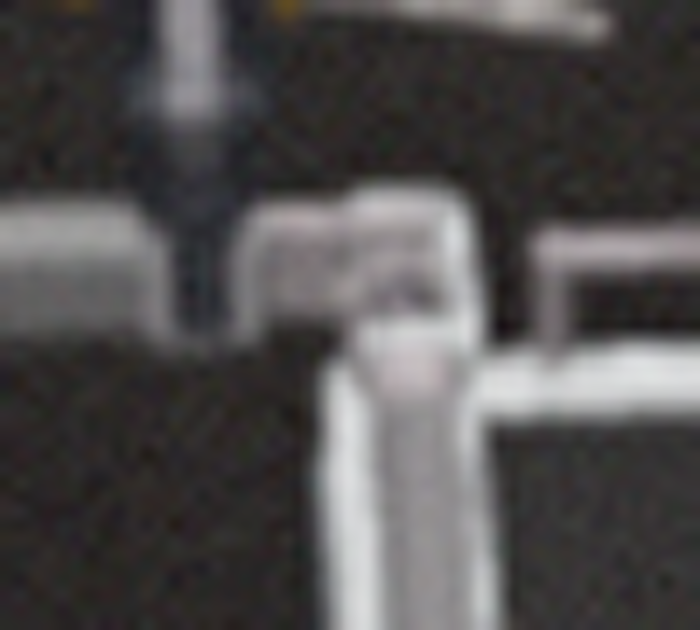

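Call:
move_arm([
  {"dp": [0,0,0.001],"turn": 0},
  {"dp": [0,0,0.001],"turn": 0},
  {"dp": [0,0,0.001],"turn": 0},
  {"dp": [0,0,0.001],"turn": 0},
  {"dp": [0,0,0],"turn": 0},
])

```text
time: 16.95
position: [452.2, 76.1, 88.0]
tcp_rot: [0.0, 0.674, 0.739, -0.0]
wrist_force: [-0.0, 0.7, -1.5]
width: 0.187
```

```bash
python3 - <<'E'
from h import *
from station import robot
for n in("side",):
    r=robot.get_image(n); b=(280,170,330,215)
    crop(r,b,14,f"pics/g11_{n}.png")
rem(forktcp(0,87.5,0),JY)
E
```

```text
t 17.0 pos [452.16  76.11  88.07] yaw 1.662 F [-0.23  0.41 -0.81] w 0.183
turn needed -0.0008
dp tool (mm, in frame after the turn): [ 2.68  0.63 11.67]
```

View pics/g11_side.png

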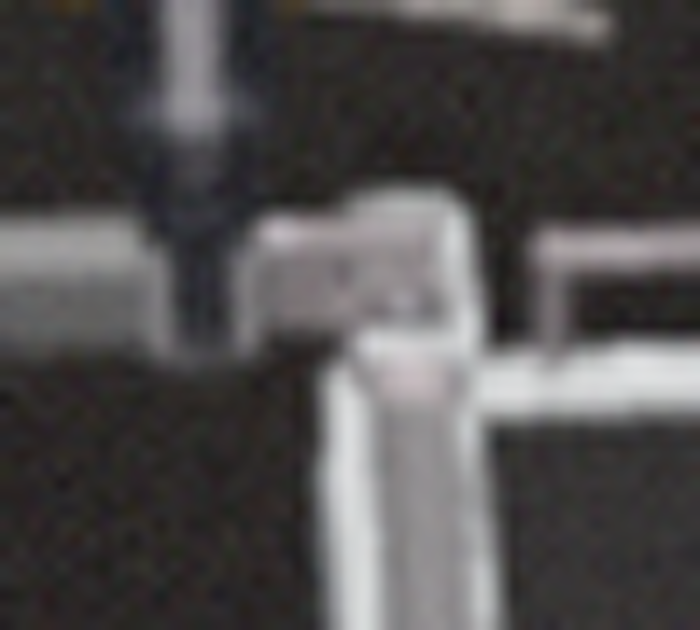

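Call:
move_arm([
  {"dp": [0,-0.005,0],"turn": 0},
  {"dp": [0,-0.01,0],"turn": 0},
  {"dp": [0,-0.01,0],"turn": 0},
  {"dp": [0,-0.015,0],"turn": 0},
  {"dp": [0,-0.02,0],"turn": 0},
])

```text
time: 17.5
position: [391.4, 70.5, 88.1]
tcp_rot: [0.0, 0.674, 0.739, 0.0]
wrist_force: [-0.3, -0.4, -0.3]
width: 0.186
```

```bash
python3 - <<'E'
from h import *
from station import robot
rem(forktcp(0,87.5,0),JY)
d=pickle.load(open("im0.pkl","rb")); r=d["top"]
for n in("side",):
    r2=robot.get_image(n); b=(220,130,390,260)
    crop(r2,b,4.5,f"pics/g12_{n}.png")
print("decoy bar",onz(r,[[328,235],[309,287]],10), "dropper",onz(r,[[372,235]],80))
print("tray corners (rim z24)",onz(r,[[430.5,136],[476,138],[469,254],[423,250]],24))
print("screwdriver",onz(r,[[213,196],[209,255]],14))
E
```

```text
t 17.5 pos [391.37  70.54  88.1 ] yaw 1.662 F [-0.29 -0.36 -0.32] w 0.186
turn needed -0.0008
dp tool (mm, in frame after the turn): [ 2.64 61.68 11.7 ]
decoy bar [[423.50505095  14.96298632  10.        ]
 [290.10915069  67.39181825  10.        ]] dropper [[423.56296043 -90.50750468  80.        ]]
tray corners (rim z24) [[ 674.19661214 -258.19939138   24.        ]
 [ 667.31461562 -379.72558029   24.        ]
 [ 364.61240369 -350.43061344   24.        ]
 [ 378.83111437 -229.06186472   24.        ]]
screwdriver [[531.47466542 310.57477218  14.        ]
 [379.02099052 324.10767931  14.        ]]
```

View pics/g12_side.png

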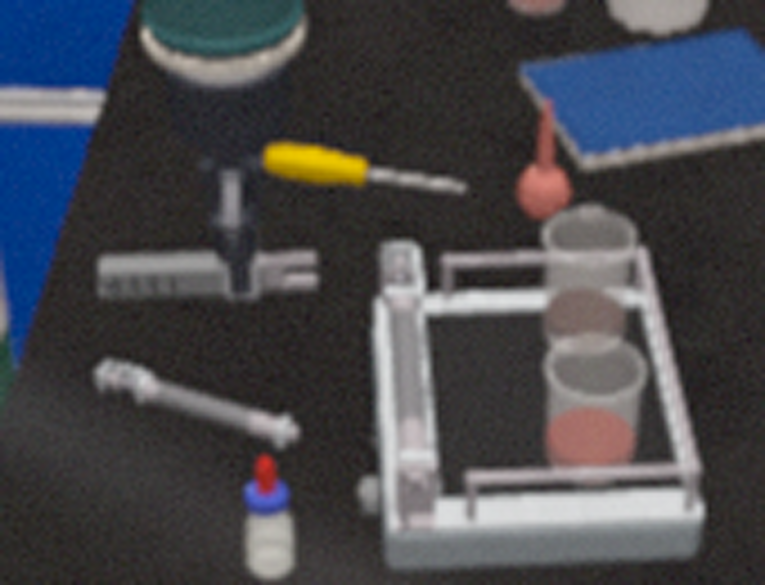

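Call:
move_arm([
  {"dp": [0.04,0.01,0],"turn": 0},
  {"dp": [0.04,0.01,0.0],"turn": 0},
  {"dp": [0.04,0.01,0.02],"turn": 0},
  {"dp": [0,0,0.03],"turn": 0},
  {"dp": [0,0,0.02],"turn": 0},
])

```text
time: 18.05
position: [410.2, 193.7, 16.8]
tcp_rot: [-0.0, 0.673, 0.739, -0.0]
wrist_force: [-0.4, -1.2, -1.0]
width: 0.185
```

Call:
move_arm([
  {"dp": [0,0,0.01],"turn": 0},
  {"dp": [0,0,0],"turn": 0},
  {"dp": [0,0,0],"turn": 0},
])

```text
time: 18.35
position: [411.5, 192.8, 8.8]
tcp_rot: [0.0, 0.674, 0.738, 0.0]
wrist_force: [-0.1, 0.3, -0.2]
width: 0.184
```

```bash
python3 - <<'E'
from h import *
rem([420,190,2.6],JY)
E
```

```text
t 18.35 pos [411.53 192.76   8.8 ] yaw 1.6615 F [-0.15  0.29 -0.21] w 0.184
turn needed -0.0013
dp tool (mm, in frame after the turn): [-3.53  8.18  6.2 ]
```

Call:
move_arm([
  {"dp": [0,0,0.003],"turn": 0},
  {"dp": [0,0,0.002],"turn": 0},
  {"dp": [0,0,0.001],"turn": 0},
  {"dp": [0,0,0],"turn": 0},
  {"dp": [0,0,0],"turn": 0},
])

```text
time: 18.85
position: [411.6, 193.0, 2.6]
tcp_rot: [0.0, 0.674, 0.739, 0.0]
wrist_force: [-2.6, -1.4, 9.6]
width: 0.185
```

```bash
python3 - <<'E'
from h import *
rem([420,190,2.6],JY)
E
```

```text
t 18.85 pos [411.6  192.95   2.61] yaw 1.6619 F [-2.56 -1.39  9.55] w 0.185
turn needed -0.0009
dp tool (mm, in frame after the turn): [-3.71  8.1   0.01]
```

Call:
move_arm([
  {"dp": [0,0,0],"turn": 0},
  {"dp": [0,0,0],"turn": 0},
  {"dp": [0,0,0],"turn": 0},
  {"dp": [0,0,-0.01],"turn": 0},
  {"dp": [0,0,-0.03],"turn": 0},
], hand=0)

```text
time: 19.35
position: [410.2, 192.2, 41.4]
tcp_rot: [-0.001, 0.674, 0.739, -0.002]
wrist_force: [0.3, 0.6, 0.3]
width: 0.501
```

Call:
move_arm([
  {"dp": [0,0,-0.04],"turn": 0},
  {"dp": [0,0,-0.045],"turn": 0},
  {"dp": [0,0,-0.045],"turn": 0},
  {"dp": [0,0,-0.01],"turn": 0},
  {"dp": [0,0,0],"turn": 0},
])

```text
time: 19.85
position: [412.1, 193.3, 184.4]
tcp_rot: [0.001, 0.674, 0.739, 0.002]
wrist_force: [0.6, -0.6, -0.0]
width: 0.497
```

```bash
python3 - <<'E'
from h import *
from station import robot
rem([420,190,2.6],JY)
r=robot.get_image("side"); crop(r,(220,130,390,260),4.5,"pics/g13_side.png")
r=robot.get_image("top"); crop(r,(230,120,400,260),4.5,"pics/g13_top.png"); pickle.dump(r,open("g13_top.pkl","wb"))
E
```

```text
t 19.85 pos [412.07 193.31 184.37] yaw 1.662 F [ 0.6  -0.56 -0.05] w 0.497
turn needed -0.0008
dp tool (mm, in frame after the turn): [ -4.03   7.6  181.77]
```

View pics/g13_side.png

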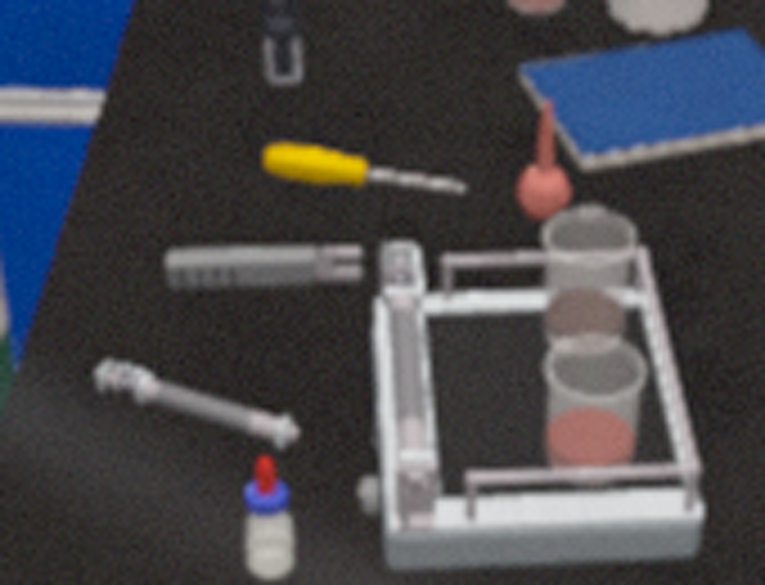

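View pics/g13_top.png

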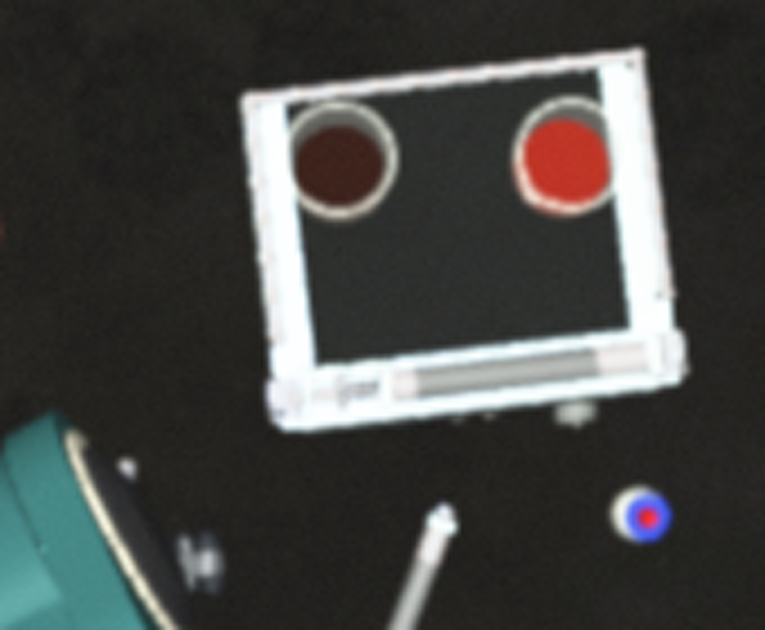

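```bash
python3 - <<'E'
from h import *
from station import robot
print(robot.state()["joints"].round(2))
t=barp(0,5); t[2]=130
rem(t,SY); rem(t,JY)
print(t)
E
```

```text
[-0.59  0.17  0.09  2.08 -0.02  0.89  1.17]
t 19.95 pos [410.97 192.75 181.8 ] yaw 1.6621 F [-0.36  0.47 -0.61] w 0.501
turn needed 1.5701
dp tool (mm, in frame after the turn): [ 74.44 199.76  51.8 ]
t 19.95 pos [410.97 192.75 181.8 ] yaw 1.6621 F [-0.36  0.47 -0.61] w 0.501
turn needed -0.0007
dp tool (mm, in frame after the turn): [-199.76   74.44   51.8 ]
[503.44064863   0.67885492 130.        ]
```

Call:
move_arm([
  {"dp": [-0.04,0.015,0],"turn": 0},
  {"dp": [-0.04,0.015,0],"turn": 0},
  {"dp": [-0.04,0.015,0],"turn": 0},
  {"dp": [-0.04,0.015,0],"turn": 0},
  {"dp": [-0.04,0.014,0],"turn": 0},
])

```text
time: 20.45
position: [503.1, -1.3, 180.7]
tcp_rot: [-0.001, 0.674, 0.739, -0.001]
wrist_force: [1.1, -0.1, -0.4]
width: 0.503
```

Call:
move_arm([
  {"dp": [0,0,0],"turn": 0.143},
  {"dp": [0,0,0],"turn": 0.143},
  {"dp": [0,0,0],"turn": 0.143},
  {"dp": [0,0,0],"turn": 0.143},
  {"dp": [0,0,0],"turn": 0.143},
])

```text
time: 20.95
position: [502.5, 0.3, 180.6]
tcp_rot: [-0.0, 0.891, 0.453, -0.001]
wrist_force: [-0.7, 0.4, 0.5]
width: 0.5
```

Call:
move_arm([
  {"dp": [0,0,0],"turn": 0.143},
  {"dp": [0,0,0],"turn": 0.143},
  {"dp": [0,0,0],"turn": 0.143},
  {"dp": [0,0,0],"turn": 0.143},
  {"dp": [0,0,0],"turn": 0.143},
])

```text
time: 21.45
position: [502.5, 0.3, 180.6]
tcp_rot: [0.0, 0.994, 0.113, -0.001]
wrist_force: [0.2, 0.2, 0.2]
width: 0.504
```

Call:
move_arm([
  {"dp": [0,0,0],"turn": 0.14},
  {"dp": [0,0,0.04],"turn": 0},
  {"dp": [0,0,0],"turn": 0},
  {"dp": [0,0,0],"turn": 0},
  {"dp": [0,0,0],"turn": 0},
])

```text
time: 21.95
position: [503.6, 0.3, 142.9]
tcp_rot: [0.0, 0.999, 0.046, 0.0]
wrist_force: [0.3, 0.8, 0.7]
width: 0.5
```

```bash
python3 - <<'E'
from h import *
from station import robot
t=barp(0,5); t[2]=74
rem(t,SY)
r=robot.get_image("side"); crop(r,(220,110,390,260),4,"pics/g14_side.png")
r=robot.get_image("top"); crop(r,(230,120,400,260),4,"pics/g14_top.png")
rem(t,SY)
E
```

```text
t 21.95 pos [5.0356e+02 2.7000e-01 1.4292e+02] yaw 0.0922 F [0.26 0.76 0.71] w 0.5
turn needed 0.0002
dp tool (mm, in frame after the turn): [-0.09 -0.41 68.92]
t 22.05 pos [5.0373e+02 3.8000e-01 1.4309e+02] yaw 0.0921 F [-0.07 -0.18  0.48] w 0.501
turn needed 0.0001
dp tool (mm, in frame after the turn): [-0.26 -0.33 69.09]
```

View pics/g14_side.png

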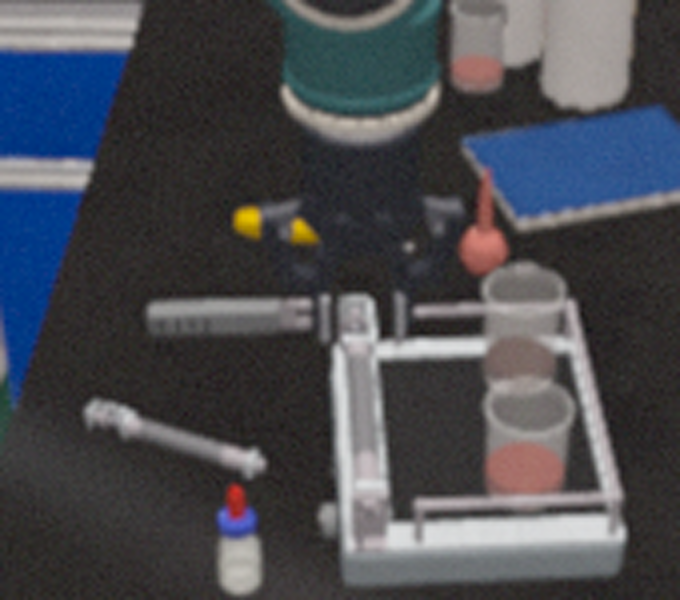

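View pics/g14_top.png

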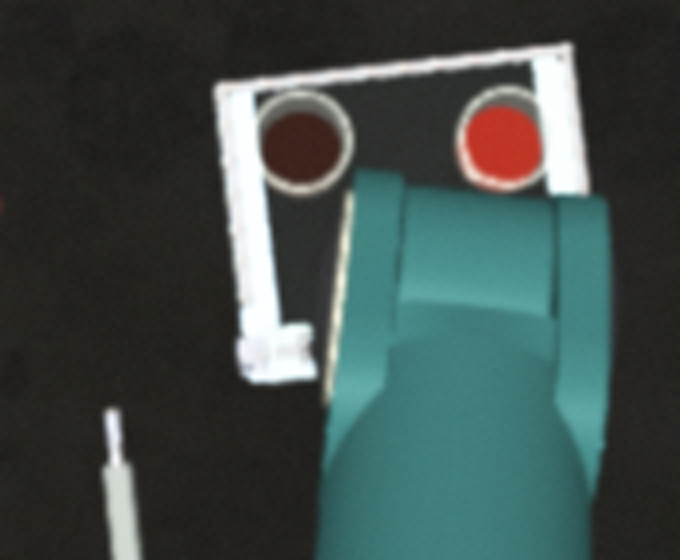

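Call:
move_arm([
  {"dp": [0,0,0.025],"turn": 0},
  {"dp": [0,0,0.025],"turn": 0},
  {"dp": [0,0,0.014],"turn": 0},
  {"dp": [0,0,0.005],"turn": 0},
  {"dp": [0,0,0],"turn": 0},
])

```text
time: 22.55
position: [503.4, 0.4, 73.3]
tcp_rot: [0.0, 0.999, 0.046, -0.0]
wrist_force: [0.1, -0.5, 0.0]
width: 0.496
```

Call:
move_arm([
  {"dp": [0,0,0],"turn": 0},
  {"dp": [0,0,0],"turn": 0},
  {"dp": [0,0,0],"turn": 0},
  {"dp": [0,0,0],"turn": 0},
  {"dp": [0,0,0],"turn": 0},
], hand=-1, squeeze=25)

```text
time: 23.05
position: [503.9, 0.5, 73.8]
tcp_rot: [-0.0, 0.999, 0.046, 0.001]
wrist_force: [0.3, 0.1, 7.2]
width: 0.203
```

```bash
python3 - <<'E'
from h import *
from station import robot
t=barp(0,5); t[2]=74
rem(t,SY)
r=robot.get_image("side"); crop(r,(220,110,390,260),4,"pics/g15_side.png")
rem(t,SY)
E
```

```text
t 23.05 pos [503.85   0.52  73.79] yaw 0.0919 F [0.3  0.11 7.18] w 0.203
turn needed -0.0001
dp tool (mm, in frame after the turn): [-0.39 -0.2  -0.21]
t 23.1 pos [503.84   0.52  73.79] yaw 0.092 F [0.19 0.04 7.92] w 0.2
turn needed -0.0
dp tool (mm, in frame after the turn): [-0.39 -0.19 -0.21]
```

View pics/g15_side.png

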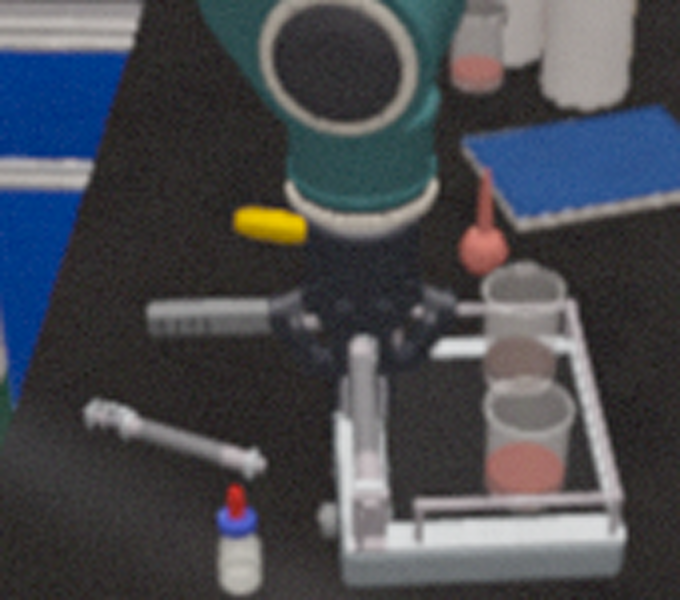

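Call:
move_arm([
  {"dp": [0,0,-0.001],"turn": 0},
  {"dp": [0,0,-0.001],"turn": 0},
  {"dp": [0,0,0],"turn": 0},
])

```text
time: 23.4
position: [503.2, 0.5, 75.2]
tcp_rot: [0.0, 0.999, 0.046, -0.0]
wrist_force: [0.4, -0.6, -1.8]
width: 0.2
```

Call:
move_arm([
  {"dp": [0,0,-0.001],"turn": 0},
  {"dp": [0,0,-0.001],"turn": 0},
  {"dp": [0,0,0],"turn": 0},
])

```text
time: 23.7
position: [503.2, 0.5, 77.1]
tcp_rot: [0.0, 0.999, 0.046, -0.0]
wrist_force: [0.4, 0.1, -2.8]
width: 0.198
```

Call:
move_arm([
  {"dp": [0,0,-0.001],"turn": 0},
  {"dp": [0,0,-0.001],"turn": 0},
  {"dp": [0,0,0],"turn": 0},
])

```text
time: 24.0
position: [503.2, 0.4, 79.2]
tcp_rot: [0.0, 0.999, 0.046, -0.0]
wrist_force: [-0.0, -0.7, -4.1]
width: 0.2
```

```bash
python3 - <<'E'
from h import *
from station import robot
t=barp(0,5); t[2]=74
r=robot.get_image("side"); crop(r,(290,160,340,255),6,"pics/g16_side.png")
rem(t,SY)
E
```

```text
t 24.05 pos [5.0322e+02 4.3000e-01 7.9140e+01] yaw 0.0919 F [ 0.49 -0.48 -3.12] w 0.199
turn needed -0.0001
dp tool (mm, in frame after the turn): [ 0.24 -0.22  5.14]
```

View pics/g16_side.png

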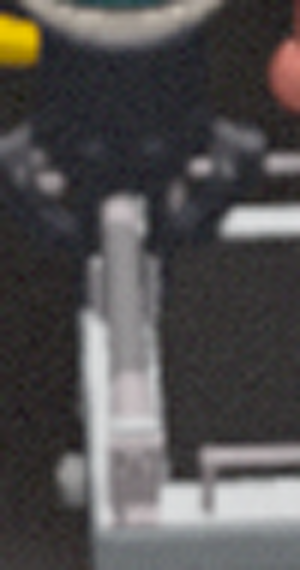

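Call:
move_arm([
  {"dp": [0,0,-0.001],"turn": 0},
  {"dp": [0,0,-0.001],"turn": 0},
  {"dp": [0,0,0],"turn": 0},
])

```text
time: 24.35
position: [503.3, 0.5, 81.2]
tcp_rot: [0.0, 0.999, 0.046, 0.0]
wrist_force: [-0.1, 0.4, -3.5]
width: 0.199
```

```bash
python3 - <<'E'
from h import *
from station import robot
r=robot.get_image("top"); crop(r,(280,180,320,220),14,"pics/g17_top.png")
rem([0,0,0],SY)
E
```

```text
t 24.4 pos [5.0329e+02 4.8000e-01 8.1180e+01] yaw 0.0919 F [ 0.46 -0.83 -2.76] w 0.201
turn needed -0.0001
dp tool (mm, in frame after the turn): [-501.21  -45.76   81.18]
```

View pics/g17_top.png

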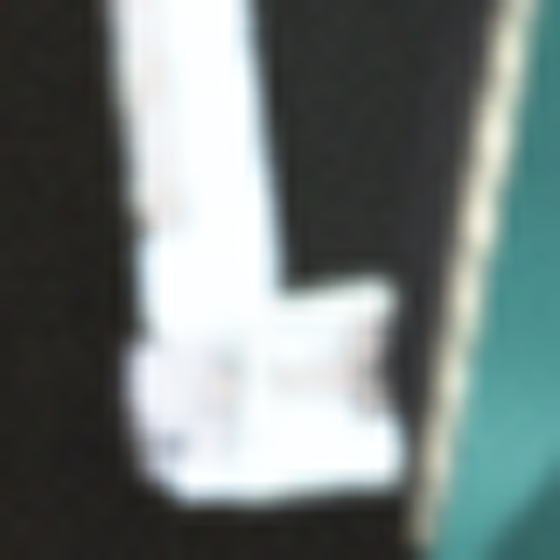

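Call:
move_arm([
  {"dp": [0,-0.001,0],"turn": 0},
  {"dp": [0,-0.001,-0.0002],"turn": 0},
  {"dp": [0,-0.001,-0.0002],"turn": 0},
  {"dp": [0,0,0],"turn": 0},
])

```text
time: 24.8
position: [503.0, 3.7, 81.5]
tcp_rot: [-0.0, 0.999, 0.046, -0.0]
wrist_force: [-0.2, -0.6, -2.3]
width: 0.202
```

Call:
move_arm([
  {"dp": [0,-0.001,0],"turn": 0},
  {"dp": [0,-0.001,-0.0002],"turn": 0},
  {"dp": [0,-0.001,-0.0002],"turn": 0},
  {"dp": [0,0,0],"turn": 0},
])

```text
time: 25.2
position: [502.7, 6.6, 81.9]
tcp_rot: [0.0, 0.999, 0.046, -0.0]
wrist_force: [0.3, 0.7, -3.0]
width: 0.202
```

Call:
move_arm([
  {"dp": [0,-0.0015,0],"turn": 0},
  {"dp": [0,-0.0015,-0.0002],"turn": 0},
  {"dp": [0,-0.0015,-0.0002],"turn": 0},
  {"dp": [0,0,0],"turn": 0},
])

```text
time: 25.6
position: [502.3, 11.2, 82.4]
tcp_rot: [-0.0, 0.999, 0.046, 0.0]
wrist_force: [0.1, 0.9, -1.7]
width: 0.201
```

```bash
python3 - <<'E'
from h import *
from station import robot
r=robot.get_image("top"); crop(r,(280,180,320,220),10,"pics/g18_top.png")
r=robot.get_image("side"); crop(r,(290,180,340,265),7,"pics/g18_side.png")
rem([0,0,0],SY)
E
```

```text
t 25.7 pos [502.35  11.    82.37] yaw 0.0921 F [ 0.14 -1.04 -1.54] w 0.199
turn needed 0.0001
dp tool (mm, in frame after the turn): [-501.24  -35.2    82.37]
```

View pics/g18_top.png

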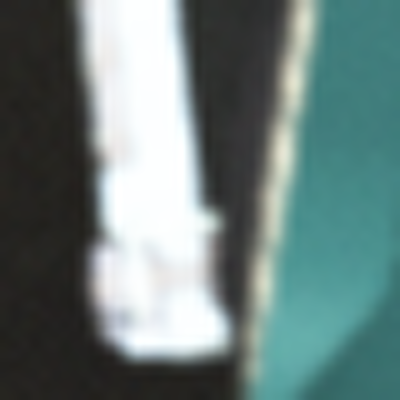

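View pics/g18_side.png

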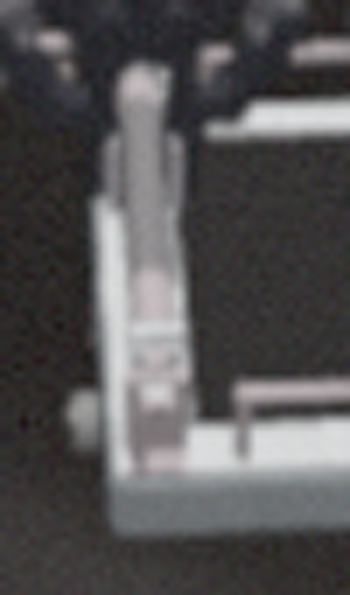

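Call:
move_arm([
  {"dp": [0,-0.001,0],"turn": 0},
  {"dp": [0,-0.001,-0.0003],"turn": 0},
  {"dp": [0,0,-0.001],"turn": 0},
  {"dp": [0,0,-0.001],"turn": 0},
  {"dp": [0,0,-0.001],"turn": 0},
], squeeze=40)

```text
time: 26.2
position: [502.1, 12.9, 85.7]
tcp_rot: [0.0, 0.999, 0.046, 0.0]
wrist_force: [-0.6, -0.1, -1.6]
width: 0.193
```

Call:
move_arm([
  {"dp": [0,0,-0.002],"turn": 0},
  {"dp": [0,0,-0.002],"turn": 0},
  {"dp": [0,0,0],"turn": 0},
])

```text
time: 26.5
position: [502.3, 12.9, 89.9]
tcp_rot: [-0.0, 0.999, 0.046, 0.0]
wrist_force: [0.1, -0.5, -2.2]
width: 0.196
```

```bash
python3 - <<'E'
from h import *
from station import robot
r=robot.get_image("side"); crop(r,(290,180,340,265),7,"pics/g19_side.png")
rem([0,0,0],SY)
E
```

```text
t 26.55 pos [502.22  12.95  89.78] yaw 0.0921 F [ 0.55  0.82 -1.65] w 0.192
turn needed 0.0001
dp tool (mm, in frame after the turn): [-501.29  -33.25   89.78]
```

View pics/g19_side.png

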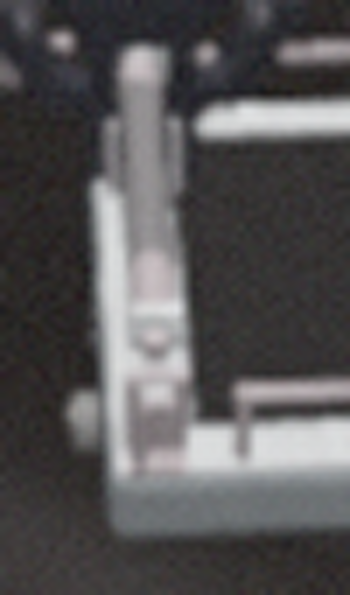

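Call:
move_arm([
  {"dp": [0,0,-0.02],"turn": 0},
  {"dp": [0,0,-0.03],"turn": 0},
  {"dp": [0,0,-0.03],"turn": 0},
  {"dp": [0,0,-0.03],"turn": 0},
  {"dp": [0,0,-0.02],"turn": 0},
], squeeze=60)

```text
time: 27.05
position: [502.4, 12.8, 221.6]
tcp_rot: [-0.0, 0.999, 0.046, 0.001]
wrist_force: [-0.3, -0.9, -1.5]
width: 0.184
```

```bash
python3 - <<'E'
from h import *
from station import robot
rem([522,-304,220],None)
r=robot.get_image("side"); crop(r,(200,100,400,350),2.4,"pics/g20_side.png")
d=pickle.load(open("im0.pkl","rb")); r=d["top"]
g=cv2.cvtColor(r["image"],cv2.COLOR_RGB2GRAY); m=np.zeros_like(g); m[125:265,410:490]=(g[125:265,410:490]>120)
n,l,st,c=cv2.connectedComponentsWithStats(m); k=1+np.argmax(st[1:,4]); 
P=onz(r,np.argwhere(l==k)[:,::-1].astype(float),24)[:,:2]; print(cv2.minAreaRect(np.float32(P)))
E
```

```text
t 27.05 pos [502.45  12.83 221.58] yaw 0.0918 F [-0.28 -0.95 -1.53] w 0.184
dp tool (mm, in frame after the turn): [ -9.58 317.29   1.5 ]
((521.9506225585938, -304.3412780761719), (127.50985717773438, 305.05169677734375), 84.11499786376953)
```

View pics/g20_side.png

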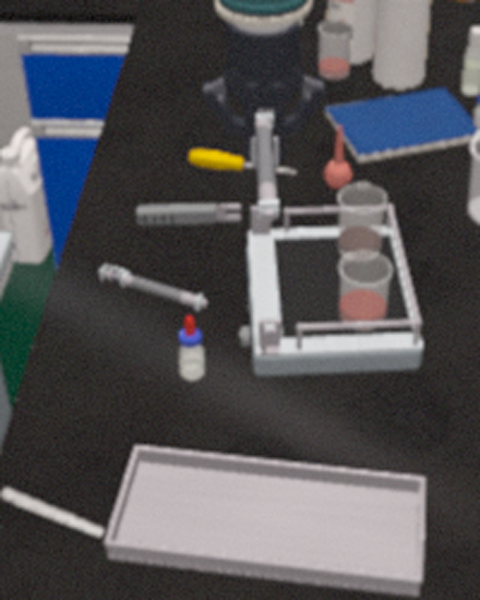

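Call:
move_arm([
  {"dp": [-0.002,0.04,0],"turn": 0},
  {"dp": [-0.002,0.04,0],"turn": 0},
  {"dp": [-0.002,0.04,0],"turn": 0},
  {"dp": [-0.002,0.04,0],"turn": 0},
  {"dp": [-0.002,0.04,0],"turn": 0},
])

```text
time: 27.6
position: [510.3, -188.6, 219.3]
tcp_rot: [-0.0, 0.999, 0.046, -0.0]
wrist_force: [0.1, 1.0, -1.0]
width: 0.184
```

Call:
move_arm([
  {"dp": [0,0.04,0],"turn": 0},
  {"dp": [0,0.04,0],"turn": 0},
  {"dp": [0,0.036,0],"turn": 0},
  {"dp": [0,0,0],"turn": 0.14},
  {"dp": [0,0,0],"turn": 0.14},
])

```text
time: 28.1
position: [520.5, -304.1, 218.9]
tcp_rot: [0.0, 0.995, -0.098, -0.0]
wrist_force: [-0.3, 1.0, -1.5]
width: 0.19
```

Call:
move_arm([
  {"dp": [0,0,0],"turn": 0.14},
  {"dp": [0,0,0],"turn": 0.14},
  {"dp": [0,0,0],"turn": 0.14},
  {"dp": [0,0,0],"turn": 0.14},
  {"dp": [0,0,0],"turn": 0.14},
])

```text
time: 28.6
position: [521.1, -302.5, 219.2]
tcp_rot: [0.0, 0.902, -0.432, -0.0]
wrist_force: [0.1, -0.5, -2.3]
width: 0.189
```

Call:
move_arm([
  {"dp": [0,0,0],"turn": 0.14},
  {"dp": [0,0,0],"turn": 0.14},
  {"dp": [0,0,0],"turn": 0.14},
  {"dp": [0,0,0],"turn": 0.14},
  {"dp": [0,0,0],"turn": 0.14},
])

```text
time: 29.1
position: [521.1, -302.5, 219.2]
tcp_rot: [-0.0, -0.699, 0.715, 0.0]
wrist_force: [-0.6, 0.4, -2.6]
width: 0.186
```

Call:
move_arm([
  {"dp": [0,0,0],"turn": 0.09},
  {"dp": [0,0,0],"turn": 0},
  {"dp": [0,0,0],"turn": 0},
  {"dp": [0,0,0],"turn": 0},
])

```text
time: 29.5
position: [521.1, -302.7, 219.5]
tcp_rot: [-0.0, -0.669, 0.743, 0.0]
wrist_force: [0.5, -0.8, -2.5]
width: 0.187
```

```bash
python3 - <<'E'
from h import *
from station import robot
rem([522,-304,20],-0.1-np.pi/2)
r=robot.get_image("side"); crop(r,(180,130,420,370),2.4,"pics/g21_side.png")
r=robot.get_image("top"); crop(r,(360,100,520,300),3,"pics/g21_top.png")
E
```

```text
t 29.5 pos [ 521.12 -302.65  219.51] yaw -1.6757 F [ 0.47 -0.76 -2.51] w 0.187
turn needed -0.0049
dp tool (mm, in frame after the turn): [  1.25  -1.01 199.51]
```

View pics/g21_side.png

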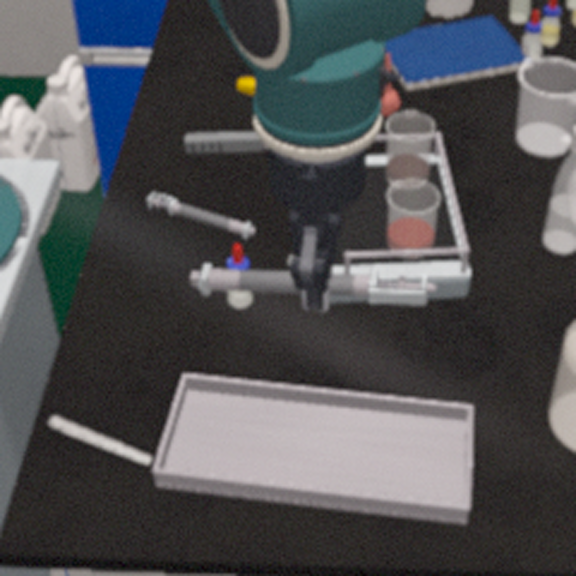

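View pics/g21_top.png

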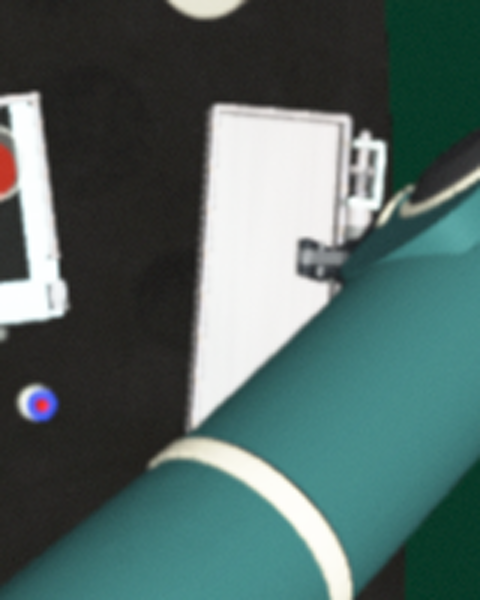

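Call:
move_arm([
  {"dp": [0.001,0,0.04],"turn": 0},
  {"dp": [0,0,0.045],"turn": 0},
  {"dp": [0,0,0.045],"turn": 0},
  {"dp": [0,0,0.03],"turn": 0},
  {"dp": [0,0,0.02],"turn": 0},
])

```text
time: 30.1
position: [520.4, -303.3, 37.5]
tcp_rot: [-0.0, -0.668, 0.744, 0.001]
wrist_force: [0.5, -0.1, -0.9]
width: 0.188
```

Call:
move_arm([
  {"dp": [0,0,0.008],"turn": 0},
  {"dp": [0,0,0.008],"turn": 0},
  {"dp": [0,0,0.0],"turn": 0},
  {"dp": [0,0,0],"turn": 0},
])

```text
time: 30.5
position: [521.6, -304.0, 24.7]
tcp_rot: [0.0, -0.668, 0.744, -0.001]
wrist_force: [0.3, -0.7, -1.4]
width: 0.193
```

```bash
python3 - <<'E'
from h import *
from station import robot
rem([522,-304,5],-0.1-np.pi/2)
r=robot.get_image("side"); crop(r,(180,180,420,370),3,"pics/g22_side.png")
E
```

```text
t 30.5 pos [ 521.63 -303.96   24.65] yaw -1.6778 F [ 0.27 -0.72 -1.41] w 0.193
turn needed -0.007
dp tool (mm, in frame after the turn): [ 1.000e-02 -3.700e-01  1.965e+01]
```

View pics/g22_side.png

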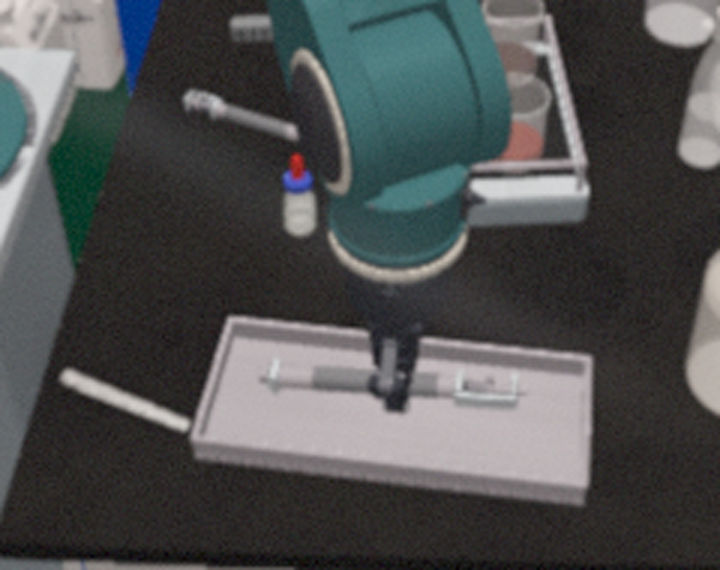

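Good; lower the rest gently.

Call:
move_arm([
  {"dp": [0,0,0.006],"turn": 0},
  {"dp": [0,0,0.005],"turn": 0},
  {"dp": [0,0,0.003],"turn": 0},
  {"dp": [0,0,0],"turn": 0},
  {"dp": [0,0,0],"turn": 0},
])

```text
time: 31.05
position: [521.0, -303.7, 9.6]
tcp_rot: [-0.0, -0.668, 0.744, 0.0]
wrist_force: [0.6, -0.9, -1.1]
width: 0.185
```

Call:
move_arm([
  {"dp": [0,0,0.002],"turn": 0},
  {"dp": [0,0,0.001],"turn": 0},
  {"dp": [0,0,0.001],"turn": 0},
  {"dp": [0,0,0],"turn": 0},
  {"dp": [0,0,0],"turn": 0},
])

```text
time: 31.55
position: [521.1, -303.7, 5.7]
tcp_rot: [-0.0, -0.668, 0.744, -0.0]
wrist_force: [0.2, -0.6, -1.8]
width: 0.185
```

Call:
move_arm([
  {"dp": [0,0,0.001],"turn": 0},
  {"dp": [0,0,0.0],"turn": 0},
  {"dp": [0,0,0],"turn": 0},
])

```text
time: 31.85
position: [521.1, -303.6, 4.6]
tcp_rot: [-0.0, -0.668, 0.744, -0.0]
wrist_force: [-0.1, -0.2, -1.7]
width: 0.193
```

Call:
move_arm([
  {"dp": [0,0,0],"turn": 0},
  {"dp": [0,0,0.0],"turn": 0},
  {"dp": [0,0,0],"turn": 0},
  {"dp": [0,0,0],"turn": 0},
  {"dp": [0,0,0],"turn": 0},
], hand=0.1)

```text
time: 32.35
position: [521.1, -303.7, 4.7]
tcp_rot: [-0.0, -0.668, 0.744, -0.0]
wrist_force: [0.8, 0.1, -0.3]
width: 0.547
```

Call:
move_arm([
  {"dp": [0,0,-0.02],"turn": 0},
  {"dp": [0,0,-0.04],"turn": 0},
  {"dp": [0,0,-0.045],"turn": 0},
  {"dp": [0,0,-0.045],"turn": 0},
  {"dp": [0,0,-0.045],"turn": 0},
])

```text
time: 32.85
position: [520.5, -303.8, 202.9]
tcp_rot: [0.0, -0.668, 0.744, -0.0]
wrist_force: [0.5, 1.1, -0.2]
width: 0.55
```

Call:
move_arm([
  {"dp": [0.04,0,-0.02],"turn": 0},
  {"dp": [0.04,0,0],"turn": 0},
  {"dp": [0,0,0],"turn": 0},
  {"dp": [0,0,0],"turn": 0},
])

```text
time: 33.25
position: [511.6, -384.2, 220.8]
tcp_rot: [-0.0, -0.667, 0.745, -0.0]
wrist_force: [-0.1, 0.1, 0.0]
width: 0.553
```

```bash
python3 - <<'E'
from h import *
from station import robot
rem([522,-304,5],-0.1-np.pi/2)
r=robot.get_image("side"); crop(r,(180,180,420,370),3,"pics/g23_side.png"); pickle.dump(r,open("end_side.pkl","wb"))
r=robot.get_image("top"); cv2.imwrite("pics/g23_top.png",r["image"][:,:,::-1])
E
```

```text
t 33.25 pos [ 511.6  -384.21  220.79] yaw -1.6804 F [-0.07  0.09  0.01] w 0.553
turn needed -0.0096
dp tool (mm, in frame after the turn): [-80.84  -2.34 215.79]
```

View pics/g23_side.png

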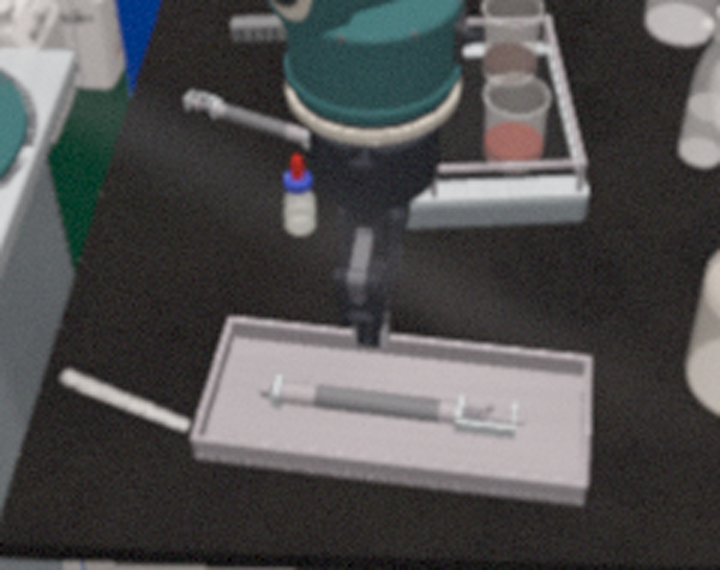

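View pics/g23_top.png

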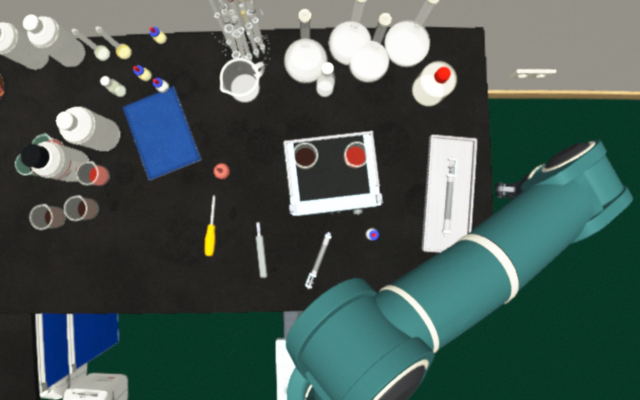

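```bash
python3 -c "
from station import robot
print(robot.hand_in())"
```

```text
the job is handed in; nothing more can be done
None
```

The clamp bar is off the shaker and lying flat in the steel tray, and the job was handed in at about 33 s of the 69 s allowed. No verdict was reported.

- **Drawing the pin:** I put the fork in from the front and pushed the collar to -y. The force rose from about 3 N to 6 N, and at the stop it rose to 8.7 N with almost no further movement. The highest reading at any time was 9.6 N, against the 13 N limit.
- **Raising the end:** With the pin held back I raised that end about 18 mm, to roughly z = 104 mm by the side camera. The stub was still in its hole. When I eased off, the pin sprang out and rested on top of its lug.
- **Laying down the tool and the bar:** I laid the forked tool on the bench between the screwdriver and the smaller look-alike bar. Then I gripped the clamp bar by its sleeve, raised it, slid it about 12 mm to +y, lifted it clear and set it in the tray.

**Last checks:** In the final pictures the bar is flat with both ends inside the tray walls, and the tool lies on the bench outside the tray. The beakers, dropper bottle and screwdriver look unmoved. The gripper is raised clear of everything, and the wrist force reads about 0 N.

**Less certain:**
- The wrist readings carry about 1 N of noise. I saw the lifting contact between fork and bar from its movement and from the constant push of about 8 N, not from a clear vertical force.
- Closing the gripper on the bar briefly pressed it down with about 7–8 N, shared between the two lugs.
- The bar was let go a few millimetres above the tray floor, because the fingertips could go no lower.

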